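# Load a kiln shelf: build the missing support, set the ware and the cone pack

## Robot

A 7-joint arm with a two-finger parallel gripper is mounted at the origin on the work surface. World frame = base frame: x ahead of the robot, y to its left, z up, the work surface at z = 0. Lengths are in mm, angles in rad, forces in N, time in s.
With the tool pointing down it reaches from about 350 to 900 mm from the base axis. Payload 8.1 kg.
Tool frame: the origin (TCP) lies midway between the tips of the shut fingers; the grasp point (between the pads) lies 19 mm behind it; z points along the fingers, y is the line along which they close (so a half turn about z gives the same grasp; the last joint's range is limited). The gripper opens to 92 mm and grips with 3 to 60 N. Pads are 19 mm wide; open, the fingers measure 130 mm over their backs; the gripper's body (75 mm by 190 mm) begins 47 mm behind the grasp point.
Start: joints at [1.22, 0.434, 0.025, 1.573, -0.012, 1.134, -0.075], TCP at [153.27, -605.929, 226.742] pointing down, gripper open.
Joint ranges: [-2.62, 2.62], [-0.44, 2.09], [-1.27, 1.32], [0.08, 2.57], [-1.32, 4.46], [0.12, 2], [-2.74, 2.74]. Speed limits (rad/s): [2.22, 2.22, 3.01, 3.01, 3.14, 3.14, 3.14].

## Interface

Orientations are given as a unit quaternion [w, x, y, z].
In Python, from station import robot gives the robot as it stands.
- The arm moves only by the tool drive_tool, never from a script. Its arguments are lists of equal length, an entry for each row: "linear": the shift along the tool's x, y, z in m, a list of three; "angular": the turn, a rotation vector about the tool's x, y, z in degrees, a list of three; "grip": the closure, from 0 (fully open) to 1 (shut). A call has 1 to 5 rows; each row shifts and turns the commanded pose from where the row before left it, along the tool's axes as they then stand; what a row does not reach is not made up. A row lasts 1/12 s, in which the tool goes at most 41.7 mm and 7.16 degrees, less where a joint would pass 70% of its speed; a pose out of reach is approached as far as the arm can. A call is refused whole if a number of a shift passes 0.0417 or a number of a turn 7.16, either way. A call with a gripper value outside its range is refused whole. The fingers move at their own pace and stop on an object; the grip force is fixed at half the most. Time passes only in rows, so rows that do not move let the fingers close. It gives the time, the measured TCP pose, the force, the opening and the grip force at its end, in the units of the state.
- robot.state(): the state, without advancing time (a new reading comes with each control period).
- robot.camera(name): name is "side" or "top" or "wrist"; returns a dict with "pixels" (400x640x3 uint8, red, green, blue), "fx", "fy", "cx", "cy" (pixels), "R" (3x3) and "t" (3): a world point X has camera coordinates R X + t; the wrist camera has in their place "T_tool_cam" (4x4, takes a point from camera to tool coordinates, whose origin is the TCP and whose axes are the flange's). Camera axes: x right, y down, z forward; pixel columns grow to the right and rows downward; lengths in mm; the calibration is good to about 2 mm. The wrist camera is an equidistant fisheye: a pixel r from the principal point sees the ray r / f radians off the axis. A picture is of the moment at which its call begins: read the wrist's pose just before it. There is no depth.
- robot.sign_off(): hands the job in; it is judged then, once.
The state is a dict: "clock": time; "joint_pos": joint angles; "qd": joint speeds; "tau": joint torques, N m; "eef_pos": TCP position; "tool_rot": TCP orientation; "ft_force": force on the tool from outside, world axes, zero at the start; "moment": the same for the moment, N m; "width": finger opening in mm; "grip_force": force on a finger pad.
Only numpy, scipy, OpenCV 4.12 (cv2) and the standard library are available. Lean on these libraries where they do the work, as an engineer would, in place of code of your own. Each camera call takes 0.05 s, during which the arm holds its last target. There are 200 camera calls.

## Task

Load this kiln shelf for the next tier, leaving the two tall posts on it and the spare 25 mm post where they are. First build the missing third support on the empty bare patch: stand the 60 mm post squarely on the patch and the 40 mm post squarely on top of it, edges flush. Then, seen from the robot, stand the bud vase to the left of the back support and the tumbler to its right, each level with that support and halfway between it and the shelf's side edge; last of all stand the cone pack midway between the two front supports, in line with them.

Things in the scene. Friction and masses are not known exactly. Their poses are not given: they have to be found in the camera images.
- shelf: Kiln shelf, washed white, fixed on feet: 250 mm deep (x), 300 wide (y), top 40 mm above its origin (on the deck under its centre). x: from the front edge (nearer the robot) to the back; y: to the robot's left. Turned up to 0.16 rad. Support places (x, y): front (-80, 105), (-80, -105), back (85, 0) mm; one is empty. Vase goes to (85, 85), tumbler to (85, -85), cones to (-80, 0) mm.
- patch: The empty support place (any of the three): bare buff 48 x 48 mm square in the white wash on the shelf's top face, square to the shelf. Fixed; origin at its centre, on the top face; axes as the shelf's. The same bare squares lie under the two tall posts.
- post_a: square cordierite kiln post, 38 x 38 mm, 100 mm tall, standing upright; already stands on one of the shelf's support places and stays there. Origin: centre of its underside; z up, x and y along its side faces.
- post_b: square cordierite kiln post, 38 x 38 mm, 100 mm tall, standing upright; the same as post_a, on another of the support places, and stays there. Origin: centre of its underside; z up, x and y along its side faces.
- post_60: square cordierite kiln post, 38 x 38 mm, 60 mm tall, standing upright; on the ware board at the start, turned by up to 0.7 rad; becomes the lower part of the third support. Origin: centre of its underside; z up, x and y along its side faces.
- post_40: square cordierite kiln post, 38 x 38 mm, 40 mm tall, standing upright; on the ware board at the start, turned by up to 0.7 rad; becomes the upper part of the third support. Origin: centre of its underside; z up, x and y along its side faces.
- post_25: square cordierite kiln post, 38 x 38 mm, 25 mm tall, standing upright; a spare on the ware board that stays where it is. Origin: centre of its underside; z up, x and y along its side faces.
- vase: Bisque bud vase, 92 mm tall: foot 40 mm across, belly 54 mm at 18 to 35 mm height, straight neck 25 mm across from 55 to 82 mm height, lip 32 mm. Stands on the ware board, a plywood board 270 x 350 mm whose top is 20 mm above the deck; six things stand on it in two rows of three, in any order, about 105 mm apart. Origin: centre of its underside, z up.
- tumbler: Unglazed bisque tumbler without handle, open at the top, 65 mm tall, 58 mm across at the rim and a little narrower at the foot, wall 4 mm. Stands on the ware board. Origin: centre of its underside, z up.
- cones: Witness-cone pack: clay bar 72 mm long (its y), 26 mm wide (its x), 16 mm high, with three slim pale cones standing in a row along it, each under 14 mm thick, whole pack 49 mm tall. Take it by the bar's long sides, across x. Stands on the ware board. Origin: centre of its underside, z up.
Mind the look-alikes: they are no part of the job. Leave any black or green look-alike of the post_40 alone.

How it is judged:
By the outcome, as a careful person would: the job done as asked, in the order asked, and still so for the second after the job is handed in, with the robot touching nothing.
It also fails if it takes over 128 s, if anything falls off the work surface, if the arm or the gripper's body presses on something with over 40 N, if the wrist force passes 120 N, or if a joint passes its speed limit or range.

## Working session

There is one attempt and no reset: what is moved stays moved. The work goes in short steps, Python scripts to look and compute and a tool call to move; the robot and the scene stay as the last step left them, time stands still between calls to the robot, and variables do not carry over. Pictures are saved under pics/ and viewed, at most 14 in all, crops included, and the job is handed in when it is done.

Besides the shell and the picture viewer there is one more tool, called after ">>>" in YAML: its name, and indented under it one key for each argument. drive_tool: Moves the arm, as the interface text tells. Its arguments: {"type":"object","properties":{"linear":{"type":"array","items":{"type":"array","items":{"type":"number"}}},"angular":{"type":"array","items":{"type":"array","items":{"type":"number"}}},"grip":{"type":"array","items":{"type":"number"}}},"required":["linear","angular","grip"]}

```bash
ls; mkdir -p pics
python3 - <<'E'
from station import robot
import cv2,numpy as np
s=robot.state(); print({k:np.round(v,3).tolist() for k,v in s.items()})
for n in ("top","side"):
    c=robot.camera(n); print(n,c["fx"],c["cx"],c["cy"],np.round(c["R"],3).tolist(),np.round(c["t"],1).tolist())
    cv2.imwrite(f"pics/{n}0.png",c["pixels"][:,:,::-1])
E
```

```text
pics
{'clock': 0.0, 'joint_pos': [1.22, 0.435, 0.025, 1.574, -0.012, 1.134, -0.075], 'qd': [-0.0, 0.0, 0.001, 0.002, 0.0, 0.001, -0.0], 'tau': [0.0, -66.786, 0.985, -31.447, -0.06, 0.043, 0.0], 'eef_pos': [153.114, -605.412, 225.931], 'tool_rot': [-0.001, 0.992, 0.124, -0.0], 'ft_force': [-0.143, 0.098, 0.357], 'moment': [0.012, -0.041, -0.042], 'grip_force': 0.0, 'width': 91.902}
top 418.51498016022475 315.99054305024544 201.4580087198668 [[0.004, -1.0, -0.031], [-0.988, 0.001, -0.157], [0.157, 0.031, -0.987]] [71.7, 597.6, 949.5]
side 423.41578236819083 326.7473592984173 195.90858766947076 [[0.819, -0.574, -0.008], [-0.445, -0.626, -0.64], [0.362, 0.528, -0.768]] [-452.9, 327.0, 921.2]
```

View pics/top0.png

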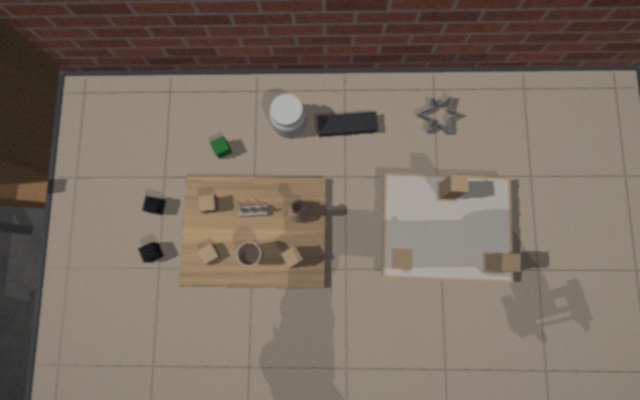

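View pics/side0.png

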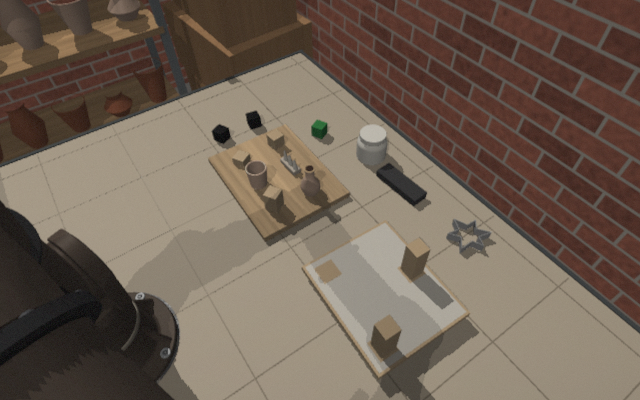

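Top view: ware board on the left (x 182–326, y 177–288), shelf on the right, with the bare patch at its front-left (402,259). The tall posts are at (455,187) and (505,262). The board has tan blocks at (207,203), (208,252) and (291,256), the cones at (254,210), the vase at (298,210) and the tumbler at (249,253). Black and green look-alikes stand off the board.

```bash
cat > h.py <<'E'
import cv2,numpy as np
from scipy.spatial.transform import Rotation as Ro
from station import robot
def pose():
    s=robot.state(); q=s["tool_rot"]; return np.array(s["eef_pos"]),Ro.from_quat([q[1],q[2],q[3],q[0]]).as_matrix(),s
def fixed(c,uv,z):
    uv=np.atleast_2d(uv).astype(float); d=np.c_[(uv[:,0]-c["cx"])/c["fx"],(uv[:,1]-c["cy"])/c["fy"],np.ones(len(uv))]
    R=np.array(c["R"]); o=-R.T@np.array(c["t"]); w=d@R
    return o+w*((z-o[2])/w[:,2])[:,None]
def wrist(c,p,R,uv,z):
    uv=np.atleast_2d(uv).astype(float); a=(uv[:,0]-c["cx"])/c["fx"]; b=(uv[:,1]-c["cy"])/c["fy"]
    r=np.hypot(a,b)+1e-12; d=np.c_[a/r*np.sin(r),b/r*np.sin(r),np.cos(r)]
    T=np.array(c["T_tool_cam"]); o=p+R@T[:3,3]; w=d@(R@T[:3,:3]).T
    return o+w*((z-o[2])/w[:,2])[:,None]
def yaw(R): return np.degrees(np.arctan2(R[1,0],R[0,0]))
def go(xyz,psi=None):
    "turn about tool z (deg) first, then shift along tool x,y,z in m; also tilt error"
    p,R,s=pose(); y=yaw(R); t=0 if psi is None else (y-psi+90)%180-90
    y2=np.radians(y-t); d=np.array(xyz)-p
    x=np.array([np.cos(y2),np.sin(y2)]); yy=np.array([np.sin(y2),-np.cos(y2)])
    print("yaw %.1f turn z %.2f shift mm x %.1f y %.1f z %.1f  j7 %.2f tilt %s w %.1f"%(y,t,d[:2]@x,d[:2]@yy,-d[2],s["joint_pos"][6],np.round(R[:2,2],4),s["width"]))
def save(n,im): cv2.imwrite("pics/"+n,im[:,:,::-1])
E
python3 - <<'E'
from h import *
c=robot.camera("top"); s=robot.camera("side"); w=robot.camera("wrist")
print("wrist",w["fx"],w["cx"],w["cy"],np.round(w["T_tool_cam"],3).tolist())
a=cv2.resize(c["pixels"][165:300,170:340],None,fx=3.2,fy=3.2,interpolation=cv2.INTER_CUBIC)
b=cv2.resize(s["pixels"][100:250,200:360],None,fx=3.2,fy=3.2,interpolation=cv2.INTER_CUBIC)
h=max(a.shape[0],b.shape[0]); 
pad=lambda i:cv2.copyMakeBorder(i,0,h-i.shape[0],0,0,cv2.BORDER_CONSTANT)
im=np.hstack([pad(a),pad(b)]); k=min(800/im.shape[1],1); print(k,a.shape)
save("crop1.png",cv2.resize(im,None,fx=k,fy=k))
hsv=cv2.cvtColor(c["pixels"],cv2.COLOR_RGB2HSV)
m=((hsv[:,:,1]<28)&(hsv[:,:,2]>70)).astype(np.uint8); m[:165]=0;m[:,:375]=0;m[290:]=0;m[:,520:]=0
cs=max(cv2.findContours(m,0,2)[0],key=cv2.contourArea); r=cv2.minAreaRect(cs); print(r)
print(np.round(fixed(c,cv2.boxPoints(r),40),1))
print("patch",fixed(c,[402,259],40),"A",fixed(c,[205,203],60),"B",fixed(c,[208,253],60),"C",fixed(c,[291,256],80),"cones",fixed(c,[254,211],36),"vase",fixed(c,[297,205],112),"tum",fixed(c,[249,252],85))
E
```

```text
wrist 309.70691628693146 316.23447708856776 200.04606010777624 [[-0.001, -0.969, -0.248, 65.251], [1.0, -0.001, 0.0, 0.099], [-0.001, -0.248, 0.969, -158.542], [0.0, 0.0, 0.0, 1.0]]
0.7575757575757576 (432, 544, 3)
((448.05224609375, 227.48455810546875), (125.37376403808594, 99.8027572631836), 1.9749339818954468)
[[ 424.9  -85.4   40. ]
 [ 662.3  -98.7   40. ]
 [ 650.8 -396.3   40. ]
 [ 416.4 -372.4   40. ]]
patch [[ 462.41450443 -128.8279467    40.        ]] A [[592.2093168  335.96411625  60.        ]] B [[474.33093876 323.48754461  60.        ]] C [[467.44673822 127.7802834   80.        ]] cones [[576.27279259 222.84827594  36.        ]] vase [[579.43597573 112.97462328 112.        ]] tum [[475.99157818 222.73904516  85.        ]]
```

View pics/crop1.png

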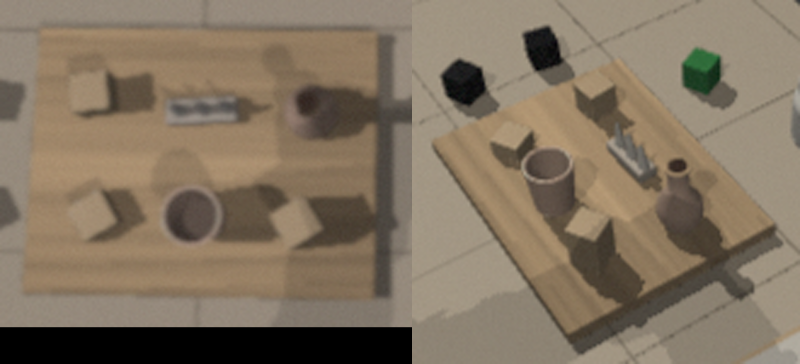

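Side crop: C (top 291,256) is clearly the tallest block, so it is the 60. A (207,203) shows a deeper front face than B (208,252), so I take A as the 40 and B as the 25. The black and green cubes are off the board and ruled out. Next I move to a wrist view over the shelf.

>>> drive_tool:
  linear:
    - [0, 0, -0.012]
    - [0, 0, -0.012]
    - [0.023, -0.0247, 0]
    - [0.023, -0.0247, 0]
    - [0.023, -0.0247, 0]
  angular:
    - [0, 0, 7.1]
    - [0, 0, 7.1]
    - [0, 0, 0]
    - [0, 0, 0]
    - [0, 0, 0]
  grip: [0, 0, 0, 0, 0]

```text
clock: 0.67
eef_pos: [222.7, -531.1, 250.7]
tool_rot: [0.0, 1.0, -0.001, 0.0]
ft_force: [1.4, 0.9, -0.2]
width: 91.7
grip_force: 0.0
```

>>> drive_tool:
  linear:
    - [0.023, -0.0247, 0]
    - [0.023, -0.0247, 0]
    - [0.023, -0.0247, 0]
    - [0.023, -0.0247, 0]
    - [0.023, -0.0247, 0]
  angular:
    - [0, 0, 0]
    - [0, 0, 0]
    - [0, 0, 0]
    - [0, 0, 0]
    - [0, 0, 0]
  grip: [0, 0, 0, 0, 0]

```text
clock: 1.08
eef_pos: [338.1, -407.0, 250.8]
tool_rot: [0.0, 1.0, -0.0, 0.0]
ft_force: [0.8, -0.9, -0.1]
width: 91.8
grip_force: 0.0
```

>>> drive_tool:
  linear:
    - [0.023, -0.0247, 0]
    - [0.023, -0.0247, 0]
    - [0.023, -0.0247, 0]
    - [0.023, -0.0247, 0]
    - [0.023, -0.0247, 0]
  angular:
    - [0, 0, 0]
    - [0, 0, 0]
    - [0, 0, 0]
    - [0, 0, 0]
    - [0, 0, 0]
  grip: [0, 0, 0, 0, 0]

```text
clock: 1.5
eef_pos: [453.1, -283.5, 250.8]
tool_rot: [0.0, 1.0, -0.0, 0.0]
ft_force: [0.8, -0.7, 0.1]
width: 92.0
grip_force: 0.0
```

>>> drive_tool:
  linear:
    - [0.023, -0.0247, 0]
    - [0.023, -0.0247, 0]
    - [0, 0, 0]
    - [0, 0, 0]
    - [0, 0, 0]
  angular:
    - [0, 0, 0]
    - [0, 0, 0]
    - [0, 0, 0]
    - [0, 0, 0]
    - [0, 0, 0]
  grip: [0, 0, 0, 0, 0]

```text
clock: 1.92
eef_pos: [497.9, -235.8, 250.5]
tool_rot: [0.0, 1.0, 0.0, -0.0]
ft_force: [0.2, -0.1, 0.2]
width: 91.8
grip_force: 0.0
```

Run:
```python
from h import *
p,R,s=pose(); print(p,yaw(R),R[:,2])
c=robot.camera("wrist"); save("w1.png",c["pixels"]); np.savez("pics/w1.npz",p=p,R=R,**c)
```

```text
[ 497.90569235 -235.8054783   250.49078062] 0.0010589914159621864 [-7.87070612e-04 -2.85125442e-04 -9.99999650e-01]
```

View pics/w1.png

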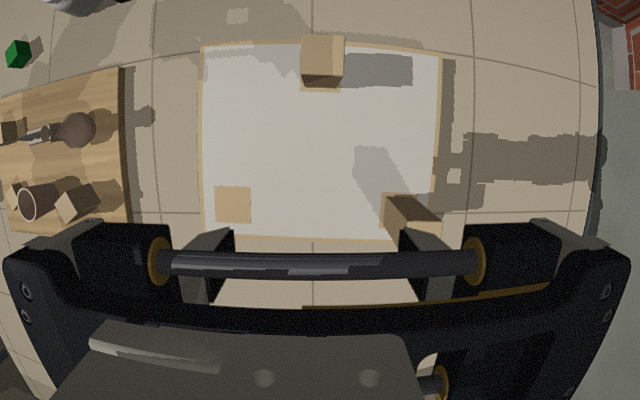

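Wrist view: shelf white area between columns 203–441, bare patch at (233,204), tall posts at (322,60) and (410,215). Next I measure the patch and shelf edges.

```bash
cat >> h.py <<'E'
def shelf(c,p,R,dbg=False):
    hsv=cv2.cvtColor(c["pixels"],cv2.COLOR_RGB2HSV); m=((hsv[:,:,1]<30)&(hsv[:,:,2]>60)).astype(np.uint8)
    m=cv2.morphologyEx(m,cv2.MORPH_OPEN,np.ones((3,3)))
    return hsv,m
E
python3 - <<'E'
from h import *
d=dict(np.load("pics/w1.npz")); p,R=d["p"],d["R"]; im=d["pixels"]
hsv=cv2.cvtColor(im,cv2.COLOR_RGB2HSV); print("white",hsv[150,300],"patch",hsv[204,233],"border",hsv[150,201],"tile",hsv[150,180])
S=cv2.GaussianBlur(hsv[:,:,1],(3,3),0).astype(float)
def edge(row=None,col=None,a=0,b=0):
    # subpixel saturation threshold crossing along a scan
    v=S[row,a:b] if row is not None else S[a:b,col]
    lo,hi=v.min(),v.max(); t=(lo+hi)/2; i=np.where(np.diff(np.sign(v-t)))[0]
    if len(i)==0: return None
    i=i[0]; f=i+(t-v[i])/(v[i+1]-v[i]); return (a+f,row) if row is not None else (col,a+f)
def line(uv,z=40):
    w=wrist(d,p,R,[e for e in uv if e],z)[:,:2]; 
    for _ in range(3):
        l=cv2.fitLine(w.astype(np.float32),cv2.DIST_HUBER,0,.01,.01).ravel(); n=np.array([-l[1],l[0]]); r=(w-l[2:])@n; w=w[abs(r)<2]
    return l,np.std(r),len(w)
def show(n,l): 
    a=np.degrees(np.arctan2(l[0][1],l[0][0])); print(n,"ang %.2f"%(a%90 if a%90<45 else a%90-90),np.round(l[0][2:],1),"std %.2f n %d"%(l[1],l[2])); return l[0]
L={}
L["wl"]=show("white left",line([edge(row=r,a=192,b=212) for r in range(60,180,3)]))
L["wr"]=show("white right",line([edge(row=r,a=430,b=450)for r in list(range(95,130,3))]))
L["wb"]=show("white back",line([edge(col=q,a=36,b=58) for q in list(range(215,295,4))+list(range(355,430,4))]))
L["wf"]=show("white front",line([edge(col=q,a=226,b=242) for q in range(250,380,4)]))
L["pl"]=show("patch left",line([edge(row=r,a=208,b=225) for r in range(191,219,2)]))
L["pr"]=show("patch right",line([edge(row=r,a=240,b=262) for r in range(191,219,2)]))
L["pb"]=show("patch back",line([edge(col=q,a=176,b=196) for q in range(220,248,2)]))
L["pf"]=show("patch front",line([edge(col=q,a=213,b=230) for q in range(220,248,2)]))
def X(a,b):
    A=np.c_[L[a][:2],-L[b][:2]]; t=np.linalg.solve(A,L[b][2:]-L[a][2:]); return L[a][2:]+t[0]*L[a][:2]
P=[X("pl","pb"),X("pr","pb"),X("pr","pf"),X("pl","pf")]; print("patch",np.round(P,1).tolist(),np.mean(P,0),[np.linalg.norm(P[i]-P[i-1]) for i in range(4)])
W=[X("wl","wb"),X("wr","wb"),X("wr","wf"),X("wl","wf")]; print("white",np.round(W,1).tolist(),np.mean(W,0),[np.linalg.norm(W[i]-W[i-1]) for i in range(4)])
for th in (-2,-2.5,-3):
    t=np.radians(th); Rz=np.array([[np.cos(t),-np.sin(t)],[np.sin(t),np.cos(t)]]); print(th,"patch from shelf",np.mean(W,0)+Rz@[-80,105])
E
```

```text
white [ 22  21 184] patch [ 19  76 171] border [ 18  61 184] tile [ 20  48 163]
white left ang -2.25 [554.2 -94.2] std 0.08 n 21
white right ang -2.25 [ 584.2 -384.6] std 0.07 n 12
white back ang -0.80 [ 668.7 -204.6] std 1.07 n 23
white front ang -2.23 [ 419.7 -229.9] std 0.13 n 33
patch left ang -2.48 [ 461.7 -105.8] std 0.09 n 14
patch right ang -2.18 [ 462.8 -153.7] std 0.09 n 14
patch back ang -2.46 [ 486.6 -132.3] std 0.08 n 14
patch front ang -2.08 [ 439.  -129.2] std 0.10 n 14
patch [[487.70001220703125, -106.9000015258789], [485.70001220703125, -154.60000610351562], [438.1000061035156, -152.8000030517578], [439.79998779296875, -104.9000015258789]] [ 462.8381  -129.80809] [np.float32(47.930344), np.float32(47.72942), np.float32(47.611935), np.float32(47.9757)]
white [[670.0999755859375, -98.80000305175781], [666.0999755859375, -387.79998779296875], [413.8999938964844, -377.8999938964844], [425.20001220703125, -89.19999694824219]] [ 543.82916 -238.42987] [np.float32(245.15187), np.float32(289.09668), np.float32(252.3833), np.float32(289.0163)]
-2 patch from shelf [ 467.54234359 -130.70187403]
-2.5 patch from shelf [ 468.48534054 -130.04025635]
-3 patch from shelf [ 469.43407522 -129.38689296]
```

>>> drive_tool:
  linear:
    - [-0.0015, -0.0384, 0]
    - [-0.0015, -0.0384, 0]
    - [-0.0015, -0.0384, 0]
    - [-0.0015, -0.0384, 0]
    - [-0.0015, -0.0384, 0]
  angular:
    - [0, 0, 0]
    - [0, 0, 0]
    - [0, 0, 0]
    - [0, 0, 0]
    - [0, 0, 0]
  grip: [0, 0, 0, 0, 0]

```text
clock: 2.38
eef_pos: [490.0, -43.6, 250.9]
tool_rot: [0.0, 1.0, -0.002, 0.0]
ft_force: [-0.1, -1.1, -0.0]
width: 91.7
grip_force: 0.0
```

>>> drive_tool:
  linear:
    - [-0.0015, -0.0384, 0]
    - [-0.0015, -0.0384, 0]
    - [-0.0015, -0.0384, 0]
    - [-0.0015, -0.0384, 0]
    - [-0.0015, -0.0384, 0]
  angular:
    - [0, 0, 0]
    - [0, 0, 0]
    - [0, 0, 0]
    - [0, 0, 0]
    - [0, 0, 0]
  grip: [0, 0, 0, 0, 0]

```text
clock: 2.8
eef_pos: [483.3, 148.5, 251.0]
tool_rot: [0.0, 1.0, -0.002, 0.0]
ft_force: [0.9, -1.0, 1.2]
width: 91.7
grip_force: 0.0
```

>>> drive_tool:
  linear:
    - [-0.0015, -0.0384, 0]
    - [-0.0015, -0.0384, 0]
    - [0, 0, 0]
    - [0, 0, 0]
    - [0, 0, 0]
  angular:
    - [0, 0, 0]
    - [0, 0, 0]
    - [0, 0, 0]
    - [0, 0, 0]
    - [0, 0, 0]
  grip: [0, 0, 0, 0, 0]

```text
clock: 3.22
eef_pos: [480.8, 223.5, 250.5]
tool_rot: [0.001, 1.0, -0.001, -0.0]
ft_force: [-0.4, -0.3, -0.3]
width: 91.8
grip_force: 0.0
```

Run:
```python
from h import *
p,R,s=pose(); print(p,yaw(R),R[:,2],s["joint_pos"])
c=robot.camera("wrist"); save("w2.png",c["pixels"]); np.savez("pics/w2.npz",p=p,R=R,**c)
```

```text
[480.79276139 223.53105244 250.51315973] -0.11024610748205214 [-1.12752530e-04 -1.26382917e-03 -9.99999195e-01] [-0.22497783  0.29457825 -0.3974856   1.74291046  0.12568098  1.12978735
 -2.23368236]
```

View pics/w2.png

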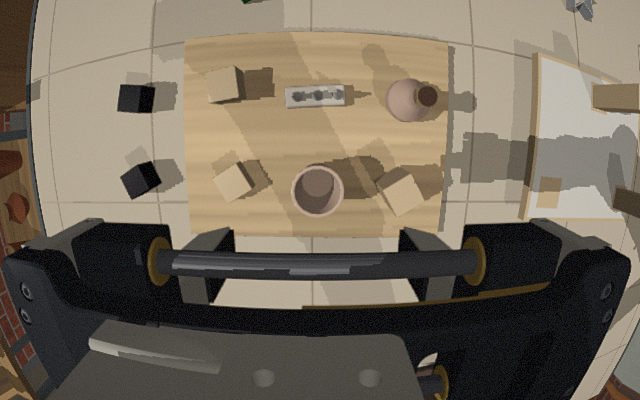

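Run:
```python
from h import *
im=np.load("pics/w2.npz")["pixels"]
f=lambda r0,c0:cv2.resize(im[r0:r0+72,c0:c0+95],None,fx=4,fy=4,interpolation=cv2.INTER_CUBIC)
save("crop2.png",np.vstack([np.hstack([f(55,190),f(55,355)]),np.hstack([f(148,190),f(148,355)])]))
```

```text
(no output)
```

View pics/crop2.png

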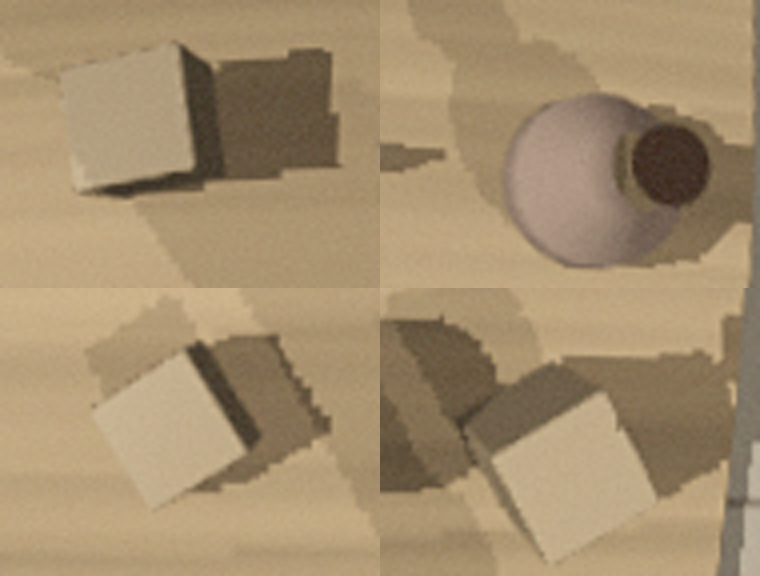

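Crops: A top corners (62,72),(176,42),(194,168),(76,190); B top corners (94,408),(186,347),(250,450),(155,508); C top corners (490,458),(606,392),(657,498),(553,563). The vase lip is at (671,164) and its belly at about (598,180).

```bash
cat >> h.py <<'E'
def square(c,p,R,uv,z):
    w=wrist(c,p,R,uv,z)[:,:2]; e=np.roll(w,-1,0)-w; a=np.degrees(np.arctan2(e[:,1],e[:,0]))
    print("z",z,"centre",np.round(w.mean(0),1),"sides",np.round(np.linalg.norm(e,axis=1),1),"angs",np.round((a+45)%90-45,1)); return w.mean(0)
E
python3 - <<'E'
from h import *
d=dict(np.load("pics/w2.npz")); p,R=d["p"],d["R"]
cr=lambda q,c0,r0:[((x+.5)/4-.5+c0,(y+.5)/4-.5+r0) for x,y in q]
A=cr([(62,72),(176,42),(194,168),(76,190)],190,55);B=cr([(94,120),(186,59),(250,162),(155,220)],190,148);C=cr([(110,170),(226,104),(277,210),(173,275)],355,148)
for n,q in zip("ABC",(A,B,C)):
    for z in ((45,60) if n!="C" else (60,80)): print(n,end=" "); square(d,p,R,q,z)
print("vase lip",wrist(d,p,R,cr([(291,164)],355,55),112),"belly",wrist(d,p,R,cr([(218,180)],355,55),48))
hsv=cv2.cvtColor(d["pixels"],cv2.COLOR_RGB2HSV)
print("bar/wood/tumbler rim",hsv[90,290],hsv[130,300],hsv[190,294],hsv[104,330])
m=((hsv[:,:,1]<50)&(hsv[:,:,2]>110)).astype(np.uint8); m[:75]=0;m[118:]=0;m[:,:275]=0;m[:,355:]=0
r=cv2.minAreaRect(cv2.findNonZero(m)); print("cones",r); b=cv2.boxPoints(r); w=wrist(d,p,R,b,36)[:,:2]; print(np.round(w,1).tolist(),w.mean(0)); e=np.roll(w,-1,0)-w; print(np.linalg.norm(e,axis=1),np.degrees(np.arctan2(e[:,1],e[:,0])))
m=((hsv[:,:,1]<95)&((hsv[:,:,0]<14)|(hsv[:,:,0]>170))).astype(np.uint8); m[:158]=0;m[220:]=0;m[:,:280]=0;m[:,352:]=0
k=max(cv2.findContours(m,0,1)[0],key=cv2.contourArea); el=cv2.fitEllipse(k); print("tumbler",el,wrist(d,p,R,[el[0]],85))
E
```

```text
A z 45 centre [596.3 336. ] sides [36.8 39.4 37.6 37.3] angs [9.6 8.1 6.4 6.8]
A z 60 centre [594.2 331.3] sides [35.3 37.8 36.1 35.8] angs [9.6 8.1 6.4 6.8]
B z 45 centre [475.1 325.8] sides [35.9 37.  36.5 36.7] angs [30.5 30.1 29.9 29.1]
B z 60 centre [478.1 321.6] sides [34.4 35.5 35.  35.1] angs [30.5 30.1 29.9 29.1]
C z 60 centre [462.4 118.2] sides [40.  37.3 37.8 38.9] angs [30.  30.1 32.3 33.4]
C z 80 centre [467.2 124.2] sides [37.7 35.2 35.6 36.7] angs [30.  30.1 32.3 33.4]
vase lip [[576.11124814 112.9517659  112.        ]] belly [[576.09847248 112.52787476  48.        ]]
bar/wood/tumbler rim [ 15  33 169] [ 18  88 174] [ 12  73 129] [ 20  33 169]
cones ((314.70819091796875, 95.66459655761719), (20.873924255371094, 59.475704193115234), 87.1375961303711)
[[589.9, 260.2], [593.3, 189.5], [567.9, 188.3], [564.5, 259.1]] [578.91462738 224.2869556 ]
[70.73242098 25.41319713 70.85695402 25.42545158] [ -87.2883356  -177.22680725   92.72143498    2.492532  ]
tumbler ((317.0939025878906, 190.30856323242188), (46.44589614868164, 49.59130859375), 18.68560218811035) [[473.98156909 221.91755902  85.        ]]
```

A is the 40, B the spare 25 and C the 60; the side lengths agree across all three at those heights. Go to C.

>>> drive_tool:
  linear:
    - [0, 0, 0]
    - [0, 0, 0]
    - [0, 0, 0]
    - [0, 0, 0]
    - [0, 0, 0]
  angular:
    - [0, 0, -6.32]
    - [0, 0, -6.32]
    - [0, 0, -6.32]
    - [0, 0, -6.32]
    - [0, 0, -6.32]
  grip: [0, 0, 0, 0, 0]

```text
clock: 3.68
eef_pos: [481.1, 222.8, 250.8]
tool_rot: [0.001, 0.962, 0.273, 0.0]
ft_force: [-0.2, 1.1, 0.4]
width: 91.8
grip_force: 0.0
```

>>> drive_tool:
  linear:
    - [-0.0159, 0.0194, 0]
    - [-0.0159, 0.0194, 0]
    - [-0.0159, 0.0194, 0]
    - [-0.0159, 0.0194, 0]
    - [0, 0, 0.035]
  angular:
    - [0, 0, 0]
    - [0, 0, 0]
    - [0, 0, 0]
    - [0, 0, 0]
    - [0, 0, 0]
  grip: [0, 0, 0, 0, 0]

```text
clock: 4.1
eef_pos: [470.4, 119.6, 220.2]
tool_rot: [0.002, 0.964, 0.268, 0.004]
ft_force: [2.3, -0.1, 0.3]
width: 91.6
grip_force: 0.0
```

>>> drive_tool:
  linear:
    - [0, 0, 0.035]
    - [0, 0, 0.035]
    - [0, 0, 0.035]
    - [0, 0, 0]
    - [0, 0, 0]
  angular:
    - [0, 0, 0]
    - [0, 0, 0]
    - [0, 0, 0]
    - [0, 0, 0]
    - [0, 0, 0]
  grip: [0, 0, 0, 0, 0]

```text
clock: 4.52
eef_pos: [465.9, 123.8, 110.2]
tool_rot: [0.0, 0.963, 0.271, -0.002]
ft_force: [0.4, 0.8, 0.3]
width: 91.9
grip_force: 0.0
```

Run:
```python
from h import *
go((467.2,124.2,40),31.5)
```

```text
yaw 31.5 turn z -0.04 shift mm x 1.3 y 0.4 z 70.2  j7 -1.62 tilt [-0.0035 -0.0017] w 91.9
```

>>> drive_tool:
  linear:
    - [0.0013, 0.0004, 0.0235]
    - [0, 0, 0.0235]
    - [0, 0, 0.0232]
    - [0, 0, 0]
    - [0, 0, 0]
  angular:
    - [0, 0, 0]
    - [0, 0, 0]
    - [0, 0, 0]
    - [0, 0, 0]
    - [0, 0, 0]
  grip: [0, 0, 0, 0, 1]

```text
clock: 4.93
eef_pos: [469.0, 125.9, 42.0]
tool_rot: [0.0, 0.962, 0.272, 0.0]
ft_force: [-0.0, 0.2, 0.7]
width: 88.3
grip_force: 0.0
```

>>> drive_tool:
  linear:
    - [0, 0, 0]
    - [0, 0, 0]
    - [0, 0, 0]
    - [0, 0, 0]
    - [0, 0, 0]
  angular:
    - [0, 0, 0]
    - [0, 0, 0]
    - [0, 0, 0]
    - [0, 0, 0]
    - [0, 0, 0]
  grip: [1, 1, 1, 1, 1]

```text
clock: 5.35
eef_pos: [468.5, 126.3, 41.2]
tool_rot: [0.0, 0.962, 0.272, 0.001]
ft_force: [-0.2, 0.3, -0.2]
width: 56.3
grip_force: 0.0
```

>>> drive_tool:
  linear:
    - [0, 0, 0]
    - [0, 0, 0]
    - [0, 0, 0]
    - [0, 0, 0]
    - [0, 0, 0]
  angular:
    - [0, 0, 0]
    - [0, 0, 0]
    - [0, 0, 0]
    - [0, 0, 0]
    - [0, 0, 0]
  grip: [1, 1, 1, 1, 1]

```text
clock: 5.77
eef_pos: [468.3, 126.2, 40.6]
tool_rot: [0.0, 0.962, 0.272, 0.0]
ft_force: [0.5, -0.3, 2.0]
width: 37.7
grip_force: 30.0
```

Run:
```python
from h import *
p,R,s=pose();print(p,s["grip_force"],s["ft_force"])
go((462.8,-129.8,200),-2.25)
```

```text
[468.28183533 126.15067673  40.57400711] 30.000198483467102 [ 0.45030631 -0.32511119  1.97255382]
yaw 31.6 turn z 33.83 shift mm x 4.6 y 256.0 z -159.4  j7 -1.70 tilt [ 0.0001 -0.0001] w 37.7
```

>>> drive_tool:
  linear:
    - [0, 0, -0.02]
    - [0, 0, -0.035]
    - [0, 0, -0.035]
    - [0, 0, -0.035]
    - [0, 0, -0.035]
  angular:
    - [0, 0, 0]
    - [0, 0, 0]
    - [0, 0, 0]
    - [0, 0, 0]
    - [0, 0, 0]
  grip: [1, 1, 1, 1, 1]

```text
clock: 6.18
eef_pos: [467.4, 126.2, 201.8]
tool_rot: [-0.0, 0.962, 0.272, -0.001]
ft_force: [0.4, -0.3, -1.0]
width: 37.7
grip_force: 30.0
```

>>> drive_tool:
  linear:
    - [0, 0, 0]
    - [0, 0, 0]
    - [0, 0, 0]
    - [0, 0, 0]
    - [0, 0, 0]
  angular:
    - [0, 0, 6.77]
    - [0, 0, 6.77]
    - [0, 0, 6.77]
    - [0, 0, 6.77]
    - [0, 0, 6.75]
  grip: [1, 1, 1, 1, 1]

```text
clock: 6.6
eef_pos: [467.7, 126.2, 200.2]
tool_rot: [0.0, 1.0, -0.022, -0.0]
ft_force: [-0.4, 0.5, -1.7]
width: 38.0
grip_force: 30.0
```

>>> drive_tool:
  linear:
    - [0.0006, 0.03, 0]
    - [0.0006, 0.035, 0]
    - [0.0006, 0.035, 0]
    - [0.0006, 0.035, 0]
    - [0.0006, 0.035, 0]
  angular:
    - [0, 0, 0]
    - [0, 0, 0]
    - [0, 0, 0]
    - [0, 0, 0]
    - [0, 0, 0]
  grip: [1, 1, 1, 1, 1]

```text
clock: 7.02
eef_pos: [463.8, -45.1, 200.3]
tool_rot: [-0.0, 1.0, -0.019, -0.0]
ft_force: [0.9, 0.5, -1.9]
width: 37.8
grip_force: 30.0
```

>>> drive_tool:
  linear:
    - [0.0006, 0.035, 0]
    - [0.0006, 0.03, 0]
    - [0.0004, 0.021, 0]
    - [0, 0, 0.03]
    - [0, 0, 0.03]
  angular:
    - [0, 0, 0]
    - [0, 0, 0]
    - [0, 0, 0]
    - [0, 0, 0]
    - [0, 0, 0]
  grip: [1, 1, 1, 1, 1]

```text
clock: 7.43
eef_pos: [463.7, -131.8, 140.8]
tool_rot: [0.001, 1.0, -0.021, 0.002]
ft_force: [-0.0, 0.9, -1.3]
width: 37.9
grip_force: 30.0
```

>>> drive_tool:
  linear:
    - [0, 0, 0]
    - [0, 0, 0]
    - [0, 0, 0]
    - [0, 0, 0]
    - [0, 0, 0]
  angular:
    - [0, 0, 0]
    - [0, 0, 0]
    - [0, 0, 0]
    - [0, 0, 0]
    - [0, 0, 0]
  grip: [1, 1, 1, 1, 1]

```text
clock: 7.85
eef_pos: [463.8, -129.6, 142.0]
tool_rot: [0.0, 1.0, -0.019, 0.001]
ft_force: [-0.4, -0.4, -1.9]
width: 37.8
grip_force: 30.0
```

Run:
```python
from h import *
p,R,s=pose();print(p,s["grip_force"],s["ft_force"])
go((462.8,-129.8,61),-2.25)
p,R,s=pose();c=robot.camera("wrist"); save("w3.png",c["pixels"]); np.savez("pics/w3.npz",p=p,R=R,**c)
```

```text
[ 463.81399168 -129.60241609  141.96210763] 29.999801516532898 [-0.39609553 -0.37841289 -1.87071412]
yaw -2.2 turn z 0.04 shift mm x -1.0 y 0.2 z 81.0  j7 -1.54 tilt [ 0.0024 -0.0005] w 37.8
```

View pics/w3.png

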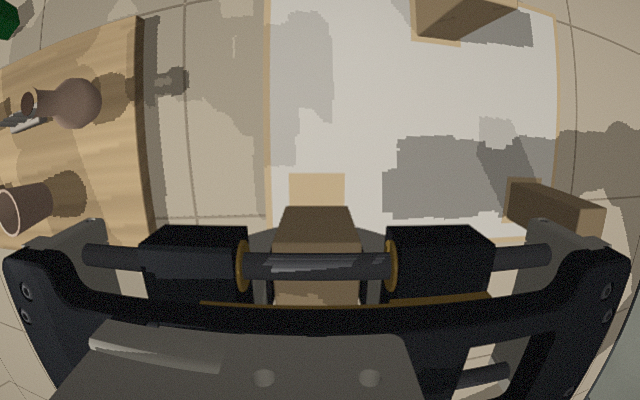

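The post is held square above the patch (patch visible at 316,188 behind it). Lower it.

>>> drive_tool:
  linear:
    - [-0.001, 0.0002, 0.025]
    - [0, 0, 0.025]
    - [0, 0, 0.02]
    - [0, 0, 0.006]
    - [0, 0, 0]
  angular:
    - [0, 0, 0]
    - [0, 0, 0]
    - [0, 0, 0]
    - [0, 0, 0]
    - [0, 0, 0]
  grip: [1, 1, 1, 1, 1]

```text
clock: 8.32
eef_pos: [461.1, -129.7, 63.8]
tool_rot: [-0.0, 1.0, -0.019, -0.001]
ft_force: [-0.2, -0.4, -1.4]
width: 38.1
grip_force: 30.0
```

>>> drive_tool:
  linear:
    - [0, 0, 0]
    - [0, 0, 0]
    - [0, 0, 0]
    - [0, 0, 0.001]
    - [0, 0, 0]
  angular:
    - [0, 0, 0]
    - [0, 0, 0]
    - [0, 0, 0]
    - [0, 0, 0]
    - [0, 0, 0]
  grip: [1, 1, 1, 1, 1]

```text
clock: 8.73
eef_pos: [462.2, -130.0, 64.1]
tool_rot: [0.0, 1.0, -0.02, 0.001]
ft_force: [0.1, -0.7, -1.5]
width: 38.2
grip_force: 30.0
```

Run:
```python
from h import *
p,R,s=pose();print(p,s["ft_force"])
go((462.8,-129.8,60.6),-2.25)
```

```text
[ 462.15067709 -130.02901148   64.07441047] [ 0.10453373 -0.66356458 -1.50941022]
yaw -2.2 turn z 0.01 shift mm x 0.6 y -0.3 z 3.5  j7 -1.59 tilt [ 0.0011 -0.0003] w 38.2
```

>>> drive_tool:
  linear:
    - [0.0006, -0.0003, 0.0015]
    - [0, 0, 0.0015]
    - [0, 0, 0]
    - [0, 0, 0]
    - [0, 0, 0]
  angular:
    - [0, 0, 0]
    - [0, 0, 0]
    - [0, 0, 0]
    - [0, 0, 0]
    - [0, 0, 0]
  grip: [1, 1, 1, 1, 1]

```text
clock: 9.15
eef_pos: [462.7, -129.6, 60.6]
tool_rot: [0.0, 1.0, -0.02, 0.0]
ft_force: [0.4, 0.1, 0.7]
width: 37.9
grip_force: 30.0
```

>>> drive_tool:
  linear:
    - [0, 0, 0.0006]
    - [0, 0, 0]
    - [0, 0, 0]
    - [0, 0, 0]
    - [0, 0, 0]
  angular:
    - [0, 0, 0]
    - [0, 0, 0]
    - [0, 0, 0]
    - [0, 0, 0]
    - [0, 0, 0]
  grip: [1, 1, 1, 1, 1]

```text
clock: 9.57
eef_pos: [462.7, -129.7, 60.5]
tool_rot: [0.0, 1.0, -0.02, 0.0]
ft_force: [-1.5, 0.3, 10.0]
width: 38.3
grip_force: 30.0
```

Run:
```python
from h import *
p,R,s=pose();print(p,s["ft_force"])
go((462.8,-129.8,60.6),-2.25)
```

```text
[ 462.69379811 -129.65450498   60.54194892] [-1.46145778  0.27013253  9.97110215]
yaw -2.2 turn z 0.01 shift mm x 0.1 y 0.1 z -0.1  j7 -1.59 tilt [ 0.0007 -0.0003] w 38.3
```

>>> drive_tool:
  linear:
    - [0, 0, 0]
    - [0, 0, 0]
    - [0, 0, 0]
    - [0, 0, 0]
    - [0, 0, 0]
  angular:
    - [0, 0, 0]
    - [0, 0, 0]
    - [0, 0, 0]
    - [0, 0, 0]
    - [0, 0, 0]
  grip: [0, 0, 0, 0, 0]

```text
clock: 9.98
eef_pos: [462.2, -129.6, 59.8]
tool_rot: [-0.0, 1.0, -0.02, -0.0]
ft_force: [-0.3, 0.3, 0.1]
width: 66.5
grip_force: 0.0
```

>>> drive_tool:
  linear:
    - [0, 0, 0]
    - [0, 0, 0]
    - [0, 0, 0]
    - [0, 0, 0]
    - [0, 0, 0]
  angular:
    - [0, 0, 0]
    - [0, 0, 0]
    - [0, 0, -6]
    - [0, 0, -7]
    - [0, 0, -7]
  grip: [0, 0, 0, 0, 0]

```text
clock: 10.4
eef_pos: [462.4, -129.5, 59.9]
tool_rot: [0.0, 0.988, 0.157, 0.0]
ft_force: [0.3, -0.1, 0.2]
width: 91.4
grip_force: 0.0
```

>>> drive_tool:
  linear:
    - [0, 0, 0]
    - [0, 0, 0]
    - [0, 0, 0]
    - [0, 0, 0]
    - [0, 0, 0]
  angular:
    - [0, 0, -7]
    - [0, 0, -7]
    - [0, 0, -7]
    - [0, 0, -7]
    - [0, 0, -7]
  grip: [0, 0, 0, 0, 0]

```text
clock: 10.82
eef_pos: [462.4, -129.7, 59.9]
tool_rot: [0.0, 0.895, 0.447, 0.0]
ft_force: [-0.6, 0.1, -0.4]
width: 91.7
grip_force: 0.0
```

>>> drive_tool:
  linear:
    - [0, 0, 0]
    - [0, 0, 0]
    - [0, 0, 0]
    - [0, 0, 0]
    - [0, 0, 0]
  angular:
    - [0, 0, -7]
    - [0, 0, -7]
    - [0, 0, -7]
    - [0, 0, -7]
    - [0, 0, -7]
  grip: [0, 0, 0, 0, 0]

```text
clock: 11.23
eef_pos: [462.4, -129.7, 59.9]
tool_rot: [0.0, 0.719, 0.695, -0.0]
ft_force: [0.0, 0.2, -0.4]
width: 91.8
grip_force: 0.0
```

>>> drive_tool:
  linear:
    - [0, 0, 0]
    - [0, 0, 0]
    - [0, 0, 0]
    - [0, 0, 0]
    - [0, 0, 0]
  angular:
    - [0, 0, 0]
    - [0, 0, 0]
    - [0, 0, 0]
    - [0, 0, 0]
    - [0, 0, 0]
  grip: [0, 0, 0, 0, 0]

```text
clock: 11.65
eef_pos: [462.5, -129.5, 60.0]
tool_rot: [0.0, 0.721, 0.693, -0.0]
ft_force: [0.3, -0.0, 0.6]
width: 91.3
grip_force: 0.0
```

Run:
```python
from h import *
p,R,s=pose();print(p,s["ft_force"])
go((462.8,-129.8,60.6),87.75)
```

```text
[ 462.45028841 -129.54725714   59.99300713] [ 0.2679851  -0.04292604  0.60316475]
yaw 87.7 turn z -0.08 shift mm x -0.2 y 0.4 z -0.6  j7 -0.31 tilt [ 0.0001 -0.0003] w 91.3
```

>>> drive_tool:
  linear:
    - [0, 0.0003, 0]
    - [0, 0, 0]
    - [0, 0, 0]
    - [0, 0, 0]
    - [0, 0, 0]
  angular:
    - [0, 0, 0]
    - [0, 0, 0]
    - [0, 0, 0]
    - [0, 0, 0]
    - [0, 0, 0]
  grip: [1, 1, 1, 1, 1]

```text
clock: 12.07
eef_pos: [462.7, -129.6, 59.9]
tool_rot: [0.0, 0.721, 0.693, -0.0]
ft_force: [0.5, -0.9, 1.2]
width: 62.9
grip_force: 0.0
```

>>> drive_tool:
  linear:
    - [0, 0, 0]
    - [0, 0, 0]
    - [0, 0, 0]
    - [0, 0, 0]
    - [0, 0, 0]
  angular:
    - [0, 0, 0]
    - [0, 0, 0]
    - [0, 0, 0]
    - [0, 0, 0]
    - [0, 0, 0]
  grip: [1, 1, 1, 1, 1]

```text
clock: 12.48
eef_pos: [462.5, -129.6, 59.9]
tool_rot: [-0.0, 0.721, 0.693, -0.0]
ft_force: [-0.7, 0.5, 0.3]
width: 38.3
grip_force: 30.0
```

>>> drive_tool:
  linear:
    - [0, 0, 0]
    - [0, 0, 0]
    - [0, 0, 0]
    - [0, 0, 0]
    - [0, 0, 0]
  angular:
    - [0, 0, 0]
    - [0, 0, 0]
    - [0, 0, 0]
    - [0, 0, 0]
    - [0, 0, 0]
  grip: [1, 0, 0, 0, 0]

```text
clock: 12.9
eef_pos: [462.7, -129.6, 59.9]
tool_rot: [0.0, 0.721, 0.693, 0.0]
ft_force: [0.0, 0.8, -1.0]
width: 60.2
grip_force: 0.0
```

>>> drive_tool:
  linear:
    - [0, 0, 0]
    - [0, 0, 0]
    - [0, 0, 0]
    - [0, 0, -0.02]
    - [0, 0, -0.02]
  angular:
    - [0, 0, 0]
    - [0, 0, 0]
    - [0, 0, 0]
    - [0, 0, 0]
    - [0, 0, 0]
  grip: [0, 0, 0, 0, 0]

```text
clock: 13.32
eef_pos: [461.7, -129.3, 99.6]
tool_rot: [-0.001, 0.721, 0.693, -0.001]
ft_force: [-0.1, 0.1, -0.2]
width: 90.4
grip_force: 0.0
```

>>> drive_tool:
  linear:
    - [0, 0, -0.03]
    - [0, 0, -0.04]
    - [0, 0, -0.04]
    - [0, 0, -0.04]
    - [0, 0, 0]
  angular:
    - [0, 0, 0]
    - [0, 0, 0]
    - [0, 0, 0]
    - [0, 0, 0]
    - [0, 0, 0]
  grip: [0, 0, 0, 0, 0]

```text
clock: 13.73
eef_pos: [466.3, -129.3, 257.1]
tool_rot: [0.005, 0.721, 0.693, 0.003]
ft_force: [2.8, -0.1, -0.4]
width: 91.9
grip_force: 0.0
```

Run:
```python
from h import *
go((594.2,331.3,150),97.5)
```

```text
yaw 87.8 turn z -9.71 shift mm x 440.0 y 186.9 z 107.1  j7 -0.08 tilt [ 0.0103 -0.0029] w 91.9
```

>>> drive_tool:
  linear:
    - [0, 0, 0]
    - [0, 0, 0]
    - [0.0314, 0.01335, 0]
    - [0.0314, 0.01335, 0]
    - [0.0314, 0.01335, 0]
  angular:
    - [0, 0, -4.9]
    - [0, 0, -4.8]
    - [0, 0, 0]
    - [0, 0, 0]
    - [0, 0, 0]
  grip: [0, 0, 0, 0, 0]

```text
clock: 14.15
eef_pos: [490.2, -30.5, 249.9]
tool_rot: [0.0, 0.66, 0.751, -0.0]
ft_force: [0.5, 0.7, 0.2]
width: 91.6
grip_force: 0.0
```

>>> drive_tool:
  linear:
    - [0.0314, 0.01335, 0]
    - [0.0314, 0.01335, 0]
    - [0.0314, 0.01335, 0]
    - [0.0314, 0.01335, 0]
    - [0.0314, 0.01335, 0]
  angular:
    - [0, 0, 0]
    - [0, 0, 0]
    - [0, 0, 0]
    - [0, 0, 0]
    - [0, 0, 0]
  grip: [0, 0, 0, 0, 0]

```text
clock: 14.57
eef_pos: [536.1, 134.9, 249.8]
tool_rot: [0.0, 0.66, 0.752, -0.0]
ft_force: [0.5, 0.2, -0.4]
width: 91.4
grip_force: 0.0
```

>>> drive_tool:
  linear:
    - [0.0314, 0.01335, 0]
    - [0.0314, 0.01335, 0]
    - [0.0314, 0.01335, 0]
    - [0.0314, 0.01335, 0]
    - [0.0314, 0.01335, 0]
  angular:
    - [0, 0, 0]
    - [0, 0, 0]
    - [0, 0, 0]
    - [0, 0, 0]
    - [0, 0, 0]
  grip: [0, 0, 0, 0, 0]

```text
clock: 14.98
eef_pos: [581.9, 299.2, 249.5]
tool_rot: [0.0, 0.66, 0.752, -0.0]
ft_force: [0.9, 0.8, 0.1]
width: 91.8
grip_force: 0.0
```

>>> drive_tool:
  linear:
    - [0.0314, 0.01335, 0]
    - [0, 0, 0.035]
    - [0, 0, 0.035]
    - [0, 0, 0.03]
    - [0, 0, 0]
  angular:
    - [0, 0, 0]
    - [0, 0, 0]
    - [0, 0, 0]
    - [0, 0, 0]
    - [0, 0, 0]
  grip: [0, 0, 0, 0, 0]

```text
clock: 15.4
eef_pos: [588.2, 327.8, 143.0]
tool_rot: [-0.001, 0.659, 0.752, -0.005]
ft_force: [-0.7, -0.8, -0.8]
width: 91.9
grip_force: 0.0
```

>>> drive_tool:
  linear:
    - [0, 0, 0]
    - [0, 0, 0]
    - [0, 0, 0]
    - [0, 0, 0]
    - [0, 0, 0]
  angular:
    - [0, 0, 0]
    - [0, 0, 0]
    - [0, 0, 0]
    - [0, 0, 0]
    - [0, 0, 0]
  grip: [0, 0, 0, 0, 0]

```text
clock: 15.82
eef_pos: [591.6, 331.0, 151.7]
tool_rot: [0.0, 0.66, 0.752, 0.001]
ft_force: [-0.7, 0.4, -0.6]
width: 92.2
grip_force: 0.0
```

Run:
```python
from h import *
go((594.2,331.3,41),97.5)
```

```text
yaw 97.4 turn z -0.05 shift mm x -0.0 y 2.7 z 110.7  j7 -0.84 tilt [0.0023 0.0013] w 92.2
```

>>> drive_tool:
  linear:
    - [0, 0.0027, 0.035]
    - [0, 0, 0.035]
    - [0, 0, 0.035]
    - [0, 0, 0.02]
    - [0, 0, 0]
  angular:
    - [0, 0, 0]
    - [0, 0, 0]
    - [0, 0, 0]
    - [0, 0, 0]
    - [0, 0, 0]
  grip: [0, 0, 0, 0, 0]

```text
clock: 16.23
eef_pos: [593.0, 330.0, 22.5]
tool_rot: [-0.0, 0.66, 0.752, -0.001]
ft_force: [-0.6, -0.8, 0.4]
width: 91.7
grip_force: 0.0
```

>>> drive_tool:
  linear:
    - [0, 0, 0]
    - [0, 0, 0]
    - [0, 0, 0]
    - [0, 0, 0]
    - [0, 0, 0]
  angular:
    - [0, 0, 0]
    - [0, 0, 0]
    - [0, 0, 0]
    - [0, 0, 0]
    - [0, 0, 0]
  grip: [0, 0, 1, 1, 1]

```text
clock: 16.65
eef_pos: [593.9, 331.0, 25.7]
tool_rot: [0.0, 0.66, 0.752, 0.0]
ft_force: [-0.1, -0.4, 0.1]
width: 76.2
grip_force: 0.0
```

>>> drive_tool:
  linear:
    - [0, 0, 0]
    - [0, 0, 0]
    - [0, 0, 0]
    - [0, 0, 0]
    - [0, 0, 0]
  angular:
    - [0, 0, 0]
    - [0, 0, 0]
    - [0, 0, 0]
    - [0, 0, 0]
    - [0, 0, 0]
  grip: [1, 1, 1, 1, 1]

```text
clock: 17.07
eef_pos: [593.6, 330.9, 24.9]
tool_rot: [0.0, 0.66, 0.752, -0.0]
ft_force: [0.7, -0.4, 0.1]
width: 43.1
grip_force: 0.0
```

>>> drive_tool:
  linear:
    - [0, 0, 0]
    - [0, 0, 0]
    - [0, 0, 0]
    - [0, 0, 0]
    - [0, 0, 0]
  angular:
    - [0, 0, 0]
    - [0, 0, 0]
    - [0, 0, 0]
    - [0, 0, 0]
    - [0, 0, 0]
  grip: [1, 1, 1, 1, 1]

```text
clock: 17.48
eef_pos: [593.6, 330.8, 24.9]
tool_rot: [0.0, 0.66, 0.752, 0.0]
ft_force: [0.1, -0.1, -0.8]
width: 37.6
grip_force: 30.0
```

Run:
```python
from h import *
p,R,s=pose();print(p,s["ft_force"])
go((462.5,-129.6,220),87.75)
c=robot.camera("top"); t=robot.camera("side"); b=robot.camera("wrist")
f=lambda c,r0,c0:cv2.resize(c["pixels"][r0:r0+85,c0:c0+100],None,fx=4,fy=4,interpolation=cv2.INTER_CUBIC)
save("crop3.png",np.hstack([f(c,215,360),f(t,220,280)]));
```

```text
[593.64234568 330.84862683  24.87097696] [ 0.08598308 -0.06194765 -0.80792868]
yaw 97.5 turn z 9.71 shift mm x -465.2 y -113.0 z -195.1  j7 -0.91 tilt [ 0.0001 -0.    ] w 37.6
```

View pics/crop3.png

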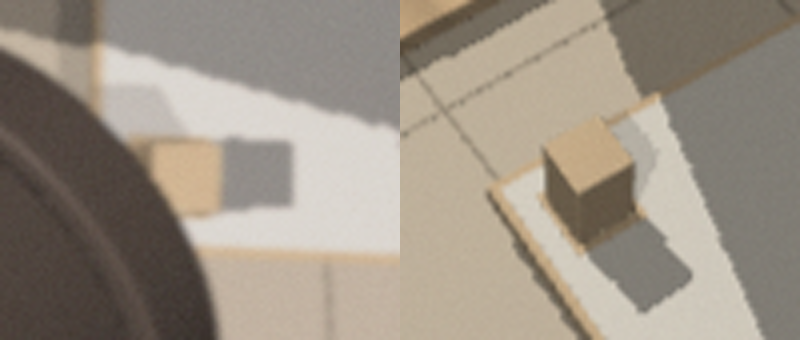

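The 60 mm post stands square on its patch with an even bare rim all round. The 40 mm post is gripped.

>>> drive_tool:
  linear:
    - [0, 0, -0.03]
    - [0, 0, -0.041]
    - [0, 0, -0.041]
    - [0, 0, -0.041]
    - [0, 0, -0.041]
  angular:
    - [0, 0, 0]
    - [0, 0, 0]
    - [0, 0, 0]
    - [0, 0, 0]
    - [0, 0, 0]
  grip: [1, 1, 1, 1, 1]

```text
clock: 18.05
eef_pos: [593.0, 330.7, 220.7]
tool_rot: [-0.0, 0.659, 0.752, -0.0]
ft_force: [0.7, 0.6, -1.4]
width: 38.0
grip_force: 30.0
```

>>> drive_tool:
  linear:
    - [0, 0, 0]
    - [0, 0, 0]
    - [-0.0332, -0.0081, 0]
    - [-0.0332, -0.0081, 0]
    - [-0.0332, -0.0081, 0]
  angular:
    - [0, 0, 4.86]
    - [0, 0, 4.85]
    - [0, 0, 0]
    - [0, 0, 0]
    - [0, 0, 0]
  grip: [1, 1, 1, 1, 1]

```text
clock: 18.47
eef_pos: [564.4, 231.7, 218.5]
tool_rot: [-0.0, 0.72, 0.694, -0.0]
ft_force: [0.1, -1.1, -0.5]
width: 37.9
grip_force: 30.0
```

>>> drive_tool:
  linear:
    - [-0.0332, -0.0081, 0]
    - [-0.0332, -0.0081, 0]
    - [-0.0332, -0.0081, 0]
    - [-0.0332, -0.0081, 0]
    - [-0.0332, -0.0081, 0]
  angular:
    - [0, 0, 0]
    - [0, 0, 0]
    - [0, 0, 0]
    - [0, 0, 0]
    - [0, 0, 0]
  grip: [1, 1, 1, 1, 1]

```text
clock: 18.88
eef_pos: [517.4, 66.5, 218.8]
tool_rot: [0.0, 0.721, 0.693, -0.0]
ft_force: [1.2, -1.0, -0.6]
width: 37.8
grip_force: 30.0
```

>>> drive_tool:
  linear:
    - [-0.0332, -0.0081, 0]
    - [-0.0332, -0.0081, 0]
    - [-0.0332, -0.0081, 0]
    - [-0.0332, -0.0081, 0]
    - [-0.0332, -0.0081, 0]
  angular:
    - [0, 0, 0]
    - [0, 0, 0]
    - [0, 0, 0]
    - [0, 0, 0]
    - [0, 0, 0]
  grip: [1, 1, 1, 1, 1]

```text
clock: 19.3
eef_pos: [470.5, -97.7, 219.0]
tool_rot: [0.0, 0.721, 0.693, -0.0]
ft_force: [0.1, -0.6, -1.0]
width: 37.8
grip_force: 30.0
```

>>> drive_tool:
  linear:
    - [-0.0332, -0.0081, 0]
    - [0, 0, 0.03]
    - [0, 0, 0.03]
    - [0, 0, 0.03]
    - [0, 0, 0]
  angular:
    - [0, 0, 0]
    - [0, 0, 0]
    - [0, 0, 0]
    - [0, 0, 0]
    - [0, 0, 0]
  grip: [1, 1, 1, 1, 1]

```text
clock: 19.72
eef_pos: [458.4, -129.1, 124.7]
tool_rot: [-0.003, 0.721, 0.693, -0.002]
ft_force: [-1.0, 0.1, -1.3]
width: 37.9
grip_force: 30.0
```

>>> drive_tool:
  linear:
    - [0, 0, 0]
    - [0, 0, 0]
    - [0, 0, 0]
    - [0, 0, 0]
    - [0, 0, 0]
  angular:
    - [0, 0, 0]
    - [0, 0, 0]
    - [0, 0, 0]
    - [0, 0, 0]
    - [0, 0, 0]
  grip: [1, 1, 1, 1, 1]

```text
clock: 20.13
eef_pos: [462.8, -129.2, 130.1]
tool_rot: [0.001, 0.721, 0.693, 0.0]
ft_force: [-0.5, 0.5, -1.5]
width: 37.8
grip_force: 30.0
```

Run:
```python
from h import *
p,R,s=pose();print(p,s["ft_force"])
go((462.6,-129.6,104.9),87.75)
```

```text
[ 462.82974195 -129.17787045  130.1188093 ] [-0.49956434  0.48624594 -1.49503431]
yaw 87.8 turn z 0.01 shift mm x -0.4 y -0.2 z 25.2  j7 -0.22 tilt [ 0.002  -0.0009] w 37.8
```

>>> drive_tool:
  linear:
    - [0, 0, 0.007]
    - [0, 0, 0.007]
    - [0, 0, 0.006]
    - [0, 0, 0]
    - [0, 0, 0]
  angular:
    - [0, 0, 0]
    - [0, 0, 0]
    - [0, 0, 0]
    - [0, 0, 0]
    - [0, 0, 0]
  grip: [1, 1, 1, 1, 1]

```text
clock: 20.55
eef_pos: [461.5, -129.0, 108.3]
tool_rot: [-0.001, 0.721, 0.693, -0.0]
ft_force: [-0.3, -0.2, -1.0]
width: 37.9
grip_force: 30.0
```

>>> drive_tool:
  linear:
    - [0, 0, 0]
    - [0, 0, 0]
    - [0, 0, 0]
    - [0, 0, 0]
    - [0, 0, 0]
  angular:
    - [0, 0, 0]
    - [0, 0, 0]
    - [0, 0, 0]
    - [0, 0, 0]
    - [0, 0, 0]
  grip: [1, 1, 1, 1, 1]

```text
clock: 20.97
eef_pos: [462.1, -129.2, 109.1]
tool_rot: [0.0, 0.721, 0.693, 0.0]
ft_force: [-0.0, 0.5, -1.0]
width: 37.5
grip_force: 30.0
```

Run:
```python
from h import *
p,R,s=pose();print(p,s["ft_force"])
go((462.6,-129.6,104.9),87.75)
```

```text
[ 462.13001797 -129.1583329   109.06179248] [-0.04049205  0.47747158 -1.01836905]
yaw 87.8 turn z 0.00 shift mm x -0.4 y 0.5 z 4.2  j7 -0.25 tilt [ 0.0003 -0.0001] w 37.5
```

>>> drive_tool:
  linear:
    - [-0.0004, 0.0005, 0.002]
    - [0, 0, 0.0015]
    - [0, 0, 0]
    - [0, 0, 0]
    - [0, 0, 0]
  angular:
    - [0, 0, 0]
    - [0, 0, 0]
    - [0, 0, 0]
    - [0, 0, 0]
    - [0, 0, 0]
  grip: [1, 1, 1, 1, 1]

```text
clock: 21.38
eef_pos: [462.5, -129.5, 105.4]
tool_rot: [-0.0, 0.721, 0.693, -0.0]
ft_force: [-0.3, -0.5, -0.6]
width: 37.8
grip_force: 30.0
```

>>> drive_tool:
  linear:
    - [0, 0, 0.0006]
    - [0, 0, 0]
    - [0, 0, 0]
    - [0, 0, 0]
    - [0, 0, 0]
  angular:
    - [0, 0, 0]
    - [0, 0, 0]
    - [0, 0, 0]
    - [0, 0, 0]
    - [0, 0, 0]
  grip: [1, 1, 1, 1, 1]

```text
clock: 21.8
eef_pos: [462.5, -129.6, 104.8]
tool_rot: [0.0, 0.721, 0.693, -0.0]
ft_force: [-0.4, -0.5, -0.2]
width: 37.7
grip_force: 30.0
```

Run:
```python
from h import *
p,R,s=pose();print(p,s["ft_force"])
go((462.6,-129.6,104.9),87.75)
```

```text
[ 462.52255714 -129.56095423  104.84132905] [-0.3745255  -0.51382829 -0.1971684 ]
yaw 87.8 turn z 0.00 shift mm x -0.0 y 0.1 z -0.1  j7 -0.25 tilt [ 0.     -0.0001] w 37.7
```

>>> drive_tool:
  linear:
    - [0, 0, 0.0006]
    - [0, 0, 0]
    - [0, 0, 0]
    - [0, 0, 0]
    - [0, 0, 0]
  angular:
    - [0, 0, 0]
    - [0, 0, 0]
    - [0, 0, 0]
    - [0, 0, 0]
    - [0, 0, 0]
  grip: [1, 1, 1, 0, 0]

```text
clock: 22.22
eef_pos: [462.7, -129.6, 104.3]
tool_rot: [0.0, 0.721, 0.693, 0.0]
ft_force: [-0.4, 0.8, -0.0]
width: 46.5
grip_force: 0.0
```

>>> drive_tool:
  linear:
    - [0, 0, 0]
    - [0, 0, 0]
    - [0, 0, 0]
    - [0, 0, 0]
    - [0, 0, 0]
  angular:
    - [0, 0, 0]
    - [0, 0, 0]
    - [0, 0, 0]
    - [0, 0, 0]
    - [0, 0, 6]
  grip: [0, 0, 0, 0, 0]

```text
clock: 22.63
eef_pos: [462.4, -129.6, 104.1]
tool_rot: [-0.0, 0.756, 0.655, -0.0]
ft_force: [0.5, -0.3, 0.3]
width: 80.2
grip_force: 0.0
```

>>> drive_tool:
  linear:
    - [0, 0, 0]
    - [0, 0, 0]
    - [0, 0, 0]
    - [0, 0, 0]
    - [0, 0, 0]
  angular:
    - [0, 0, 7]
    - [0, 0, 7]
    - [0, 0, 7]
    - [0, 0, 7]
    - [0, 0, 7]
  grip: [0, 0, 0, 0, 0]

```text
clock: 23.05
eef_pos: [462.5, -129.5, 104.2]
tool_rot: [-0.0, 0.919, 0.394, 0.0]
ft_force: [0.7, -0.1, 0.4]
width: 91.9
grip_force: 0.0
```

>>> drive_tool:
  linear:
    - [0, 0, 0]
    - [0, 0, 0]
    - [0, 0, 0]
    - [0, 0, 0]
    - [0, 0, 0]
  angular:
    - [0, 0, 7]
    - [0, 0, 7]
    - [0, 0, 7]
    - [0, 0, 7]
    - [0, 0, 7]
  grip: [0, 0, 0, 0, 0]

```text
clock: 23.47
eef_pos: [462.6, -129.5, 104.2]
tool_rot: [-0.0, 0.995, 0.099, 0.0]
ft_force: [-0.1, 0.9, 0.4]
width: 91.9
grip_force: 0.0
```

>>> drive_tool:
  linear:
    - [0, 0, 0]
    - [0, 0, 0]
    - [0, 0, 0]
    - [0, 0, 0]
    - [0, 0, 0]
  angular:
    - [0, 0, 7]
    - [0, 0, 7]
    - [0, 0, 0]
    - [0, 0, 0]
    - [0, 0, 0]
  grip: [0, 0, 0, 0, 0]

```text
clock: 23.88
eef_pos: [462.5, -129.4, 104.2]
tool_rot: [0.0, 1.0, -0.017, -0.0]
ft_force: [0.2, 0.3, -0.4]
width: 91.5
grip_force: 0.0
```

Run:
```python
from h import *
p,R,s=pose();print(p,s["ft_force"])
go((462.6,-129.65,104.9),-2.25)
```

```text
[ 462.52988992 -129.410193    104.19668981] [ 0.15694614  0.28795477 -0.37984376]
yaw -2.0 turn z 0.25 shift mm x 0.1 y 0.2 z -0.7  j7 -1.60 tilt [-0.0001 -0.    ] w 91.5
```

>>> drive_tool:
  linear:
    - [0, 0.0002, 0.005]
    - [0, 0, 0.005]
    - [0, 0, 0]
    - [0, 0, 0]
    - [0, 0, 0]
  angular:
    - [0, 0, 0.25]
    - [0, 0, 0]
    - [0, 0, 0]
    - [0, 0, 0]
    - [0, 0, 0]
  grip: [0, 0, 0, 1, 1]

```text
clock: 24.3
eef_pos: [462.4, -129.8, 94.0]
tool_rot: [-0.0, 1.0, -0.022, -0.0]
ft_force: [0.7, 0.7, -0.8]
width: 82.9
grip_force: 0.0
```

>>> drive_tool:
  linear:
    - [0, 0, 0]
    - [0, 0, 0]
    - [0, 0, 0]
    - [0, 0, 0]
    - [0, 0, 0]
  angular:
    - [0, 0, 0]
    - [0, 0, 0]
    - [0, 0, 0]
    - [0, 0, 0]
    - [0, 0, 0]
  grip: [1, 1, 1, 1, 1]

```text
clock: 24.72
eef_pos: [462.6, -129.8, 94.3]
tool_rot: [0.0, 1.0, -0.022, 0.0]
ft_force: [0.1, 0.0, -1.1]
width: 49.6
grip_force: 0.0
```

>>> drive_tool:
  linear:
    - [0, 0, 0]
    - [0, 0, 0]
    - [0, 0, 0]
    - [0, 0, 0]
    - [0, 0, 0]
  angular:
    - [0, 0, 0]
    - [0, 0, 0]
    - [0, 0, 0]
    - [0, 0, 0]
    - [0, 0, 0]
  grip: [1, 1, 1, 0, 0]

```text
clock: 25.13
eef_pos: [462.5, -129.8, 94.2]
tool_rot: [0.0, 1.0, -0.022, 0.0]
ft_force: [-1.0, 0.2, 0.5]
width: 46.8
grip_force: 0.0
```

>>> drive_tool:
  linear:
    - [0, 0, 0]
    - [0, 0, 0]
    - [0, 0, 0]
    - [0, 0, 0]
    - [0, 0, 0]
  angular:
    - [0, 0, 0]
    - [0, 0, 0]
    - [0, 0, 0]
    - [0, 0, 0]
    - [0, 0, 0]
  grip: [0, 0, 0, 0, 0]

```text
clock: 25.55
eef_pos: [462.5, -129.7, 94.2]
tool_rot: [0.0, 1.0, -0.022, 0.0]
ft_force: [0.3, 0.6, 0.9]
width: 79.9
grip_force: 0.0
```

>>> drive_tool:
  linear:
    - [0, 0, -0.02]
    - [0, 0, -0.03]
    - [0, 0, -0.04]
    - [0, 0, -0.04]
    - [0, 0, -0.03]
  angular:
    - [0, 0, 0]
    - [0, 0, 0]
    - [0, 0, 0]
    - [0, 0, 0]
    - [0, 0, 0]
  grip: [0, 0, 0, 0, 0]

```text
clock: 25.97
eef_pos: [462.9, -129.6, 257.4]
tool_rot: [0.0, 1.0, -0.022, 0.001]
ft_force: [0.5, -0.7, 0.3]
width: 91.7
grip_force: 0.0
```

Run:
```python
from h import *
go((576.1,112.8,260),31.5)
go((576.1,112.8,260),-2.25)
```

```text
yaw -2.5 turn z -33.99 shift mm x 223.2 y -147.6 z -2.6  j7 -1.52 tilt [ 0.0023 -0.0004] w 91.7
yaw -2.5 turn z -0.24 shift mm x 103.6 y -246.7 z -2.6  j7 -1.52 tilt [ 0.0023 -0.0004] w 91.7
```

>>> drive_tool:
  linear:
    - [-0.028, 0, 0]
    - [-0.028, 0, 0]
    - [-0.024, 0, 0.01]
    - [0, 0, 0.01]
    - [0, 0, 0.01]
  angular:
    - [0, 0, -0.2]
    - [0, 0, 0]
    - [0, 0, 0]
    - [0, 0, 0]
    - [0, 0, 0]
  grip: [0, 0, 0, 0, 0]

```text
clock: 26.38
eef_pos: [381.4, -126.7, 224.3]
tool_rot: [0.001, 1.0, -0.021, 0.0]
ft_force: [0.5, -0.3, -0.5]
width: 91.9
grip_force: 0.0
```

>>> drive_tool:
  linear:
    - [0, 0, 0]
    - [0, 0, 0]
    - [0, 0, 0]
    - [0, 0, 0]
    - [0, 0, 0]
  angular:
    - [0, 0, 0]
    - [0, 0, 0]
    - [0, 0, 0]
    - [0, 0, 0]
    - [0, 0, 0]
  grip: [0, 0, 0, 0, 0]

```text
clock: 26.8
eef_pos: [383.1, -126.4, 224.6]
tool_rot: [0.0, 1.0, -0.02, 0.0]
ft_force: [0.8, -0.4, 0.5]
width: 92.0
grip_force: 0.0
```

Run:
```python
from h import *
p,R,s=pose(); c=robot.camera("wrist"); np.savez("pics/w4.npz",p=p,R=R,**c); t=robot.camera("side")
print(p)
a=cv2.resize(c["pixels"][20:230,220:440],None,fx=2,fy=2,interpolation=cv2.INTER_CUBIC)
b=cv2.resize(t["pixels"][220:290,290:350],(360,420),interpolation=cv2.INTER_CUBIC)
save("crop4.png",np.hstack([a,b]))
```

```text
[ 383.07743061 -126.44547558  224.63110241]
```

View pics/crop4.png

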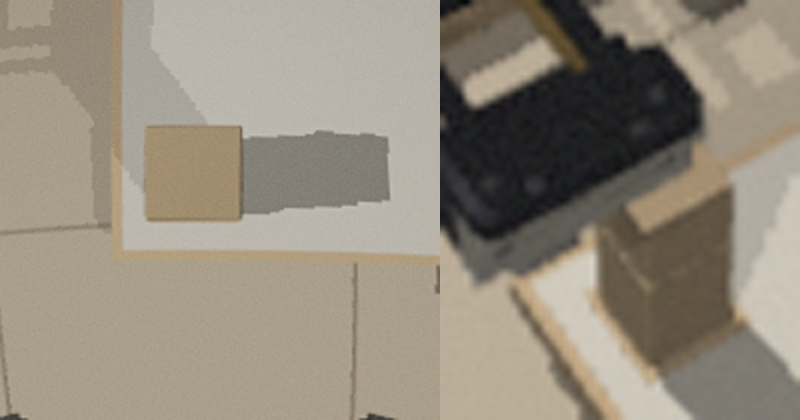

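The stack looks flush and sits square inside the bare rim. Next is the vase, gripped by its neck with the fingers closing along x.

>>> drive_tool:
  linear:
    - [0, 0, 0]
    - [0, 0, 0]
    - [0, 0, 0]
    - [0, 0, 0]
    - [0, 0, 0]
  angular:
    - [0, 0, -6]
    - [0, 0, -7]
    - [0, 0, -7]
    - [0, 0, -7]
    - [0, 0, -7]
  grip: [0, 0, 0, 0, 0]

```text
clock: 27.32
eef_pos: [382.7, -126.4, 224.3]
tool_rot: [0.0, 0.961, 0.276, 0.0]
ft_force: [0.4, -0.7, 0.4]
width: 92.0
grip_force: 0.0
```

>>> drive_tool:
  linear:
    - [0, 0, 0]
    - [0, 0, 0]
    - [0, 0, 0]
    - [0, 0, 0]
    - [0, 0, 0]
  angular:
    - [0, 0, -7]
    - [0, 0, -7]
    - [0, 0, -7]
    - [0, 0, -7]
    - [0, 0, -7]
  grip: [0, 0, 0, 0, 0]

```text
clock: 27.73
eef_pos: [382.7, -126.4, 224.3]
tool_rot: [0.0, 0.834, 0.552, 0.0]
ft_force: [-1.1, -0.1, 0.6]
width: 92.1
grip_force: 0.0
```

>>> drive_tool:
  linear:
    - [0, 0, 0]
    - [0, 0, 0]
    - [0, 0, 0]
    - [0.0247, 0.0183, 0]
    - [0.0247, 0.0183, 0]
  angular:
    - [0, 0, -7]
    - [0, 0, -7]
    - [0, 0, -7]
    - [0, 0, 0]
    - [0, 0, 0]
  grip: [0, 0, 0, 0, 0]

```text
clock: 28.15
eef_pos: [421.1, -79.3, 224.4]
tool_rot: [0.0, 0.722, 0.692, -0.0]
ft_force: [0.7, -0.1, 0.1]
width: 92.0
grip_force: 0.0
```

>>> drive_tool:
  linear:
    - [0.0247, 0.0183, 0]
    - [0.0247, 0.0183, 0]
    - [0.0247, 0.0183, 0]
    - [0.0247, 0.0183, 0]
    - [0.0247, 0.0183, 0]
  angular:
    - [0, 0, 0]
    - [0, 0, 0]
    - [0, 0, 0]
    - [0, 0, 0]
    - [0, 0, 0]
  grip: [0, 0, 0, 0, 0]

```text
clock: 28.57
eef_pos: [518.4, 42.4, 224.2]
tool_rot: [0.0, 0.721, 0.693, 0.0]
ft_force: [0.5, -0.0, -0.4]
width: 91.9
grip_force: 0.0
```

>>> drive_tool:
  linear:
    - [0.0247, 0.0183, 0]
    - [0.0247, 0.0183, 0]
    - [0.0247, 0.0183, 0]
    - [0, 0, 0.03]
    - [0, 0, 0.03]
  angular:
    - [0, 0, 0]
    - [0, 0, 0]
    - [0, 0, 0]
    - [0, 0, 0]
    - [0, 0, 0]
  grip: [0, 0, 0, 0, 0]

```text
clock: 28.98
eef_pos: [577.4, 116.0, 164.7]
tool_rot: [0.001, 0.72, 0.694, 0.002]
ft_force: [-0.2, -1.5, -1.6]
width: 91.9
grip_force: 0.0
```

>>> drive_tool:
  linear:
    - [0, 0, 0]
    - [0, 0, 0]
    - [0, 0, 0]
    - [0, 0, 0]
    - [0, 0, 0]
  angular:
    - [0, 0, 0]
    - [0, 0, 0]
    - [0, 0, 0]
    - [0, 0, 0]
    - [0, 0, 0]
  grip: [0, 0, 0, 0, 0]

```text
clock: 29.4
eef_pos: [576.3, 113.0, 166.1]
tool_rot: [0.001, 0.721, 0.693, 0.001]
ft_force: [0.6, -0.3, 0.4]
width: 91.8
grip_force: 0.0
```

Run:
```python
from h import *
p,R,s=pose();print(p,s["ft_force"])
go((576.1,112.8,75.5),87.75)
```

```text
[576.27790117 113.03294844 166.08501637] [ 0.60729669 -0.32972776  0.39755555]
yaw 87.7 turn z -0.08 shift mm x -0.2 y -0.2 z 90.6  j7 -0.57 tilt [0.0028 0.0004] w 91.8
```

>>> drive_tool:
  linear:
    - [0, 0, 0.03]
    - [0, 0, 0.03]
    - [0, 0, 0.02]
    - [0, 0, 0.01]
    - [0, 0, 0]
  angular:
    - [0, 0, 0]
    - [0, 0, 0]
    - [0, 0, 0]
    - [0, 0, 0]
    - [0, 0, 0]
  grip: [0, 0, 0, 0, 0]

```text
clock: 29.82
eef_pos: [574.5, 112.5, 73.0]
tool_rot: [-0.001, 0.721, 0.693, -0.001]
ft_force: [-0.6, -0.4, 0.6]
width: 92.0
grip_force: 0.0
```

>>> drive_tool:
  linear:
    - [0, 0, 0]
    - [0, 0, 0]
    - [0, 0, 0]
    - [0, 0, 0]
    - [0, 0, 0]
  angular:
    - [0, 0, 0]
    - [0, 0, 0]
    - [0, 0, 0]
    - [0, 0, 0]
    - [0, 0, 0]
  grip: [0, 0, 0, 1, 1]

```text
clock: 30.23
eef_pos: [575.9, 113.2, 75.1]
tool_rot: [0.0, 0.721, 0.693, 0.001]
ft_force: [0.3, -0.9, -0.4]
width: 83.1
grip_force: 0.0
```

>>> drive_tool:
  linear:
    - [0, 0, 0]
    - [0, 0, 0]
    - [0, 0, 0]
    - [0, 0, 0]
    - [0, 0, 0]
  angular:
    - [0, 0, 0]
    - [0, 0, 0]
    - [0, 0, 0]
    - [0, 0, 0]
    - [0, 0, 0]
  grip: [1, 1, 1, 1, 1]

```text
clock: 30.65
eef_pos: [575.3, 113.0, 74.2]
tool_rot: [-0.0, 0.721, 0.693, -0.0]
ft_force: [-0.2, -0.1, -0.4]
width: 49.5
grip_force: 0.0
```

>>> drive_tool:
  linear:
    - [0, 0, 0]
    - [0, 0, 0]
    - [0, 0, 0]
    - [0, 0, 0]
    - [0, 0, 0]
  angular:
    - [0, 0, 0]
    - [0, 0, 0]
    - [0, 0, 0]
    - [0, 0, 0]
    - [0, 0, 0]
  grip: [1, 1, 1, 1, 1]

```text
clock: 31.07
eef_pos: [575.5, 113.0, 74.2]
tool_rot: [0.0, 0.721, 0.693, 0.0]
ft_force: [0.9, -0.4, -0.3]
width: 28.5
grip_force: 30.0
```

Run:
```python
from h import *
p,R,s=pose();print(p,s["ft_force"],s["grip_force"])
go((626.9,-156.3,225),87.75)
```

```text
[575.49172772 113.02408552  74.23934705] [ 0.93754773 -0.44417222 -0.26591939] 29.999900971497482
yaw 87.7 turn z -0.05 shift mm x -267.1 y 61.9 z -150.8  j7 -0.63 tilt [0.0003 0.    ] w 28.5
```

Width 28.5 means the tips sit on the flare below the neck. I regrip 4 mm higher.

>>> drive_tool:
  linear:
    - [0, 0, 0]
    - [0, 0, 0]
    - [0, 0, -0.004]
    - [0, 0, 0]
    - [0, 0, 0]
  angular:
    - [0, 0, 0]
    - [0, 0, 0]
    - [0, 0, 0]
    - [0, 0, 0]
    - [0, 0, 0]
  grip: [0.5, 0.5, 0.5, 0.5, 1]

```text
clock: 31.48
eef_pos: [575.5, 113.2, 78.6]
tool_rot: [0.0, 0.721, 0.693, 0.0]
ft_force: [-0.6, 0.3, -0.5]
width: 42.3
grip_force: 0.0
```

>>> drive_tool:
  linear:
    - [0, 0, 0]
    - [0, 0, 0]
    - [0, 0, 0]
    - [0, 0, 0]
    - [0, 0, 0]
  angular:
    - [0, 0, 0]
    - [0, 0, 0]
    - [0, 0, 0]
    - [0, 0, 0]
    - [0, 0, 0]
  grip: [1, 1, 1, 1, 1]

```text
clock: 31.9
eef_pos: [575.5, 113.0, 78.3]
tool_rot: [0.0, 0.721, 0.693, 0.0]
ft_force: [1.7, 0.6, 0.3]
width: 28.3
grip_force: 30.0
```

Run:
```python
from h import *
p,R,s=pose();print(p,s["ft_force"],s["grip_force"])
go((626.9,-156.3,225),87.75)
```

```text
[575.53024842 113.02753731  78.26932938] [1.67485237 0.64370785 0.26972404] 30.000106286024675
yaw 87.7 turn z -0.05 shift mm x -267.1 y 61.9 z -146.7  j7 -0.63 tilt [0.0003 0.    ] w 28.3
```

>>> drive_tool:
  linear:
    - [0, 0, -0.015]
    - [0, 0, -0.03]
    - [0, 0, -0.035]
    - [0, 0, -0.035]
    - [0, 0, -0.032]
  angular:
    - [0, 0, 0]
    - [0, 0, 0]
    - [0, 0, 0]
    - [0, 0, 0]
    - [0, 0, 0]
  grip: [1, 1, 1, 1, 1]

```text
clock: 32.32
eef_pos: [574.8, 113.1, 226.8]
tool_rot: [-0.0, 0.721, 0.693, -0.0]
ft_force: [0.6, 0.6, -3.3]
width: 28.9
grip_force: 30.0
```

>>> drive_tool:
  linear:
    - [-0.01, 0.0022, 0]
    - [-0.02, 0.0046, 0]
    - [-0.028, 0.0065, 0]
    - [-0.028, 0.0065, 0]
    - [-0.028, 0.0065, 0]
  angular:
    - [0, 0, 0]
    - [0, 0, 0]
    - [0, 0, 0]
    - [0, 0, 0]
    - [0, 0, 0]
  grip: [1, 1, 1, 1, 1]

```text
clock: 32.73
eef_pos: [596.6, -3.3, 224.5]
tool_rot: [-0.0, 0.721, 0.693, -0.001]
ft_force: [1.1, -0.5, -2.4]
width: 28.1
grip_force: 30.0
```

>>> drive_tool:
  linear:
    - [-0.028, 0.0065, 0]
    - [-0.028, 0.0065, 0]
    - [-0.028, 0.0065, 0]
    - [-0.028, 0.0065, 0]
    - [-0.02, 0.0046, 0]
  angular:
    - [0, 0, 0]
    - [0, 0, 0]
    - [0, 0, 0]
    - [0, 0, 0]
    - [0, 0, 0]
  grip: [1, 1, 1, 1, 1]

```text
clock: 33.15
eef_pos: [621.8, -138.7, 224.1]
tool_rot: [-0.0, 0.722, 0.692, -0.001]
ft_force: [-0.5, -0.0, -1.8]
width: 28.4
grip_force: 30.0
```

>>> drive_tool:
  linear:
    - [-0.015, 0.0035, 0]
    - [-0.006, 0.0015, 0]
    - [0, 0, 0]
    - [0, 0, 0]
    - [0, 0, 0]
  angular:
    - [0, 0, 0]
    - [0, 0, 0]
    - [0, 0, 0]
    - [0, 0, 0]
    - [0, 0, 0]
  grip: [1, 1, 1, 1, 1]

```text
clock: 33.57
eef_pos: [626.5, -153.8, 225.3]
tool_rot: [-0.0, 0.72, 0.694, 0.0]
ft_force: [-0.4, -1.0, -2.1]
width: 28.3
grip_force: 30.0
```

Run:
```python
from h import *
p,R,s=pose();print(p,s["ft_force"],s["grip_force"],s["moment"])
go((626.9,-156.3,98.3),87.75)
c=robot.camera("side"); w=robot.camera("wrist")
save("v5.png",np.hstack([cv2.resize(c["pixels"][150:330,290:490],(400,360)),cv2.resize(w["pixels"][140:320,230:430],(400,360))]))
```

```text
[ 626.47969568 -153.84740031  225.27285689] [-0.41739608 -0.96384741 -2.05950316] 29.999959752894938 [-0.01093374 -0.13154569 -0.01695084]
yaw 87.9 turn z 0.10 shift mm x -2.4 y 0.5 z 127.0  j7 -0.08 tilt [-0.      0.0012] w 28.3
```

View pics/v5.png

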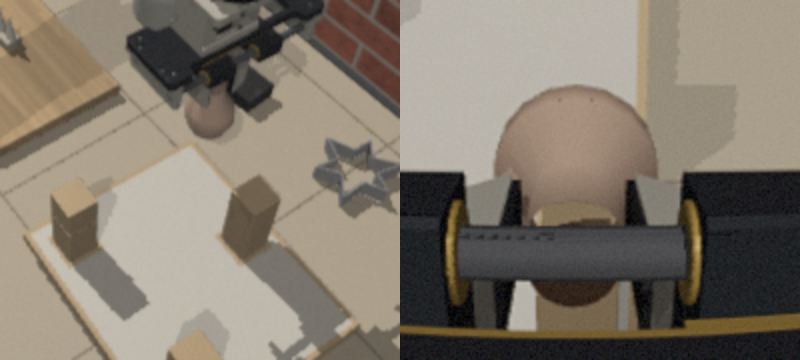

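The vase hangs upright in the grip, its belly centred between the fingers. Lower it.

>>> drive_tool:
  linear:
    - [-0.0024, 0.0005, 0.025]
    - [0, 0, 0.03]
    - [0, 0, 0.03]
    - [0, 0, 0.02]
    - [0, 0, 0.01]
  angular:
    - [0, 0, 0]
    - [0, 0, 0]
    - [0, 0, 0]
    - [0, 0, 0]
    - [0, 0, 0]
  grip: [1, 1, 1, 1, 1]

```text
clock: 34.08
eef_pos: [625.2, -157.5, 107.3]
tool_rot: [-0.002, 0.721, 0.693, -0.001]
ft_force: [-1.4, 0.3, -1.4]
width: 28.5
grip_force: 30.0
```

>>> drive_tool:
  linear:
    - [0, 0, 0]
    - [0, 0, 0]
    - [0, 0, 0]
    - [0, 0, 0]
    - [0, 0, 0]
  angular:
    - [0, 0, 0]
    - [0, 0, 0]
    - [0, 0, 0]
    - [0, 0, 0]
    - [0, 0, 0]
  grip: [1, 1, 1, 1, 1]

```text
clock: 34.5
eef_pos: [627.8, -158.7, 111.7]
tool_rot: [0.001, 0.721, 0.693, 0.001]
ft_force: [-0.8, -0.7, -1.9]
width: 28.7
grip_force: 30.0
```

Run:
```python
from h import *
p,R,s=pose();print(p,s["ft_force"],s["grip_force"],s["moment"])
go((626.9,-156.3,98.3),87.75)
```

```text
[ 627.78036338 -158.68568032  111.71864573] [-0.82584296 -0.73524217 -1.85602864] 29.999862138647586 [ 0.00251799 -0.13406105 -0.01733344]
yaw 87.7 turn z -0.05 shift mm x 2.3 y -1.0 z 13.4  j7 -0.12 tilt [ 0.0023 -0.0005] w 28.7
```

>>> drive_tool:
  linear:
    - [0.0023, -0.001, 0.004]
    - [0, 0, 0.004]
    - [0, 0, 0.003]
    - [0, 0, 0]
    - [0, 0, 0]
  angular:
    - [0, 0, 0]
    - [0, 0, 0]
    - [0, 0, 0]
    - [0, 0, 0]
    - [0, 0, 0]
  grip: [1, 1, 1, 1, 1]

```text
clock: 34.92
eef_pos: [625.8, -156.4, 98.9]
tool_rot: [-0.0, 0.721, 0.693, -0.0]
ft_force: [-0.5, -0.1, -0.6]
width: 28.4
grip_force: 30.0
```

>>> drive_tool:
  linear:
    - [0, 0, 0]
    - [0, 0, 0]
    - [0, 0, 0]
    - [0, 0, 0]
    - [0, 0, 0]
  angular:
    - [0, 0, 0]
    - [0, 0, 0]
    - [0, 0, 0]
    - [0, 0, 0]
    - [0, 0, 0]
  grip: [1, 1, 1, 1, 1]

```text
clock: 35.33
eef_pos: [626.0, -156.3, 99.3]
tool_rot: [0.0, 0.721, 0.693, 0.0]
ft_force: [1.4, -0.7, -1.6]
width: 28.3
grip_force: 30.0
```

Run:
```python
from h import *
p,R,s=pose();print(p,s["ft_force"],s["grip_force"],s["moment"])
go((626.9,-156.3,98.3),87.75)
```

```text
[ 626.01797651 -156.33245804   99.30909032] [ 1.36715806 -0.68950086 -1.5790134 ] 29.99984731839504 [-0.09445509 -0.11047092 -0.07729165]
yaw 87.7 turn z -0.05 shift mm x 0.1 y 0.9 z 1.0  j7 -0.13 tilt [ 0.0001 -0.    ] w 28.3
```

>>> drive_tool:
  linear:
    - [0, 0.0008, 0.0007]
    - [0, 0, 0.0005]
    - [0, 0, 0]
    - [0, 0, 0]
    - [0, 0, 0]
  angular:
    - [0, 0, 0]
    - [0, 0, 0]
    - [0, 0, 0]
    - [0, 0, 0]
    - [0, 0, 0]
  grip: [1, 1, 1, 1, 1]

```text
clock: 35.75
eef_pos: [627.0, -156.3, 98.3]
tool_rot: [0.0, 0.721, 0.693, 0.0]
ft_force: [0.4, -0.7, 1.1]
width: 28.7
grip_force: 30.0
```

>>> drive_tool:
  linear:
    - [0, 0, 0]
    - [0, 0, 0]
    - [0, 0, 0]
    - [0, 0, 0]
    - [0, 0, 0]
  angular:
    - [0, 0, 0]
    - [0, 0, 0]
    - [0, 0, 0]
    - [0, 0, 0]
    - [0, 0, 0]
  grip: [1, 0.4, 0.4, 0.4, 0.4]

```text
clock: 36.17
eef_pos: [626.6, -156.4, 97.9]
tool_rot: [-0.0, 0.721, 0.693, -0.0]
ft_force: [-0.1, 0.5, 0.1]
width: 50.5
grip_force: 0.0
```

>>> drive_tool:
  linear:
    - [0, 0, 0]
    - [0, 0, -0.005]
    - [0, 0, -0.015]
    - [0, 0, -0.03]
    - [0, 0, -0.03]
  angular:
    - [0, 0, 0]
    - [0, 0, 0]
    - [0, 0, 0]
    - [0, 0, 0]
    - [0, 0, 0]
  grip: [0, 0, 0, 0, 0]

```text
clock: 36.58
eef_pos: [625.9, -156.2, 178.3]
tool_rot: [-0.001, 0.721, 0.693, -0.001]
ft_force: [0.8, -0.3, 0.7]
width: 84.0
grip_force: 0.0
```

>>> drive_tool:
  linear:
    - [0, 0, -0.03]
    - [0, 0, -0.02]
    - [0, 0, 0]
    - [0, 0, 0]
    - [0, 0, 0]
  angular:
    - [0, 0, 0]
    - [0, 0, 0]
    - [0, 0, 0]
    - [0, 0, 0]
    - [0, 0, 0]
  grip: [0, 0, 0, 0, 0]

```text
clock: 37.0
eef_pos: [626.3, -156.4, 227.5]
tool_rot: [-0.0, 0.721, 0.693, -0.0]
ft_force: [-0.8, 0.1, 0.5]
width: 92.0
grip_force: 0.0
```

Run:
```python
from h import *
p,R,s=pose();print(p,s["ft_force"],s["grip_force"],s["moment"])
go((474,221.9,150),87.75)
```

```text
[ 626.29197594 -156.39271025  227.49634995] [-0.75041064  0.07314135  0.48938598] 0.0 [-0.04357426 -0.07615028 -0.02247794]
yaw 87.7 turn z -0.05 shift mm x 372.0 y -167.0 z 77.5  j7 -0.07 tilt [-0.0009 -0.0001] w 92.0
```

>>> drive_tool:
  linear:
    - [0.02, -0.009, 0]
    - [0.032, -0.0144, 0]
    - [0.032, -0.0144, 0]
    - [0.032, -0.0144, 0]
    - [0.032, -0.0144, 0]
  angular:
    - [0, 0, 0]
    - [0, 0, 0]
    - [0, 0, 0]
    - [0, 0, 0]
    - [0, 0, 0]
  grip: [0, 0, 0, 0, 0]

```text
clock: 37.42
eef_pos: [564.5, -4.7, 226.5]
tool_rot: [-0.001, 0.721, 0.693, -0.001]
ft_force: [0.4, 0.9, 0.4]
width: 91.9
grip_force: 0.0
```

>>> drive_tool:
  linear:
    - [0.032, -0.0144, 0]
    - [0.032, -0.0144, 0]
    - [0.032, -0.0144, 0]
    - [0.032, -0.0144, 0]
    - [0.032, -0.0144, 0]
  angular:
    - [0, 0, 0]
    - [0, 0, 0]
    - [0, 0, 0]
    - [0, 0, 0]
    - [0, 0, 0]
  grip: [0, 0, 0, 0, 0]

```text
clock: 37.83
eef_pos: [499.0, 157.9, 226.8]
tool_rot: [-0.0, 0.721, 0.693, -0.001]
ft_force: [1.1, 0.2, 1.5]
width: 91.9
grip_force: 0.0
```

>>> drive_tool:
  linear:
    - [0.032, -0.0144, 0]
    - [0.032, -0.0144, 0.01]
    - [0, 0, 0.025]
    - [0, 0, 0.025]
    - [0, 0, 0.015]
  angular:
    - [0, 0, 0]
    - [0, 0, 0]
    - [0, 0, 0]
    - [0, 0, 0]
    - [0, 0, 0]
  grip: [0, 0, 0, 0, 0]

```text
clock: 38.25
eef_pos: [472.4, 221.7, 149.7]
tool_rot: [-0.001, 0.72, 0.693, -0.002]
ft_force: [0.3, 0.2, 0.1]
width: 92.0
grip_force: 0.0
```

>>> drive_tool:
  linear:
    - [0, 0, 0]
    - [0, 0, 0]
    - [0, 0, 0]
    - [0, 0, 0]
    - [0, 0, 0]
  angular:
    - [0, 0, 0]
    - [0, 0, 0]
    - [0, 0, 0]
    - [0, 0, 0]
    - [0, 0, 0]
  grip: [0, 0, 0, 0, 0]

```text
clock: 38.67
eef_pos: [475.0, 222.3, 154.0]
tool_rot: [0.0, 0.721, 0.693, 0.001]
ft_force: [-0.0, -0.4, 0.4]
width: 91.9
grip_force: 0.0
```

Run:
```python
from h import *
p,R,s=pose();print(p)
go((474,221.9,46),87.75)
```

```text
[475.03014672 222.2740265  154.00614975]
yaw 87.7 turn z -0.07 shift mm x -0.4 y -1.0 z 108.0  j7 -0.85 tilt [0.0015 0.0007] w 91.9
```

>>> drive_tool:
  linear:
    - [-0.0004, -0.001, 0.025]
    - [0, 0, 0.035]
    - [0, 0, 0.03]
    - [0, 0, 0.018]
    - [0, 0, 0]
  angular:
    - [0, 0, 0]
    - [0, 0, 0]
    - [0, 0, 0]
    - [0, 0, 0]
    - [0, 0, 0]
  grip: [0, 0, 0, 0, 0]

```text
clock: 39.08
eef_pos: [471.8, 220.4, 42.3]
tool_rot: [-0.001, 0.721, 0.693, -0.002]
ft_force: [-0.2, 1.5, -0.8]
width: 91.5
grip_force: 0.0
```

>>> drive_tool:
  linear:
    - [0, 0, 0]
    - [0, 0, 0]
    - [0, 0, 0]
    - [0, 0, 0]
    - [0, 0, 0]
  angular:
    - [0, 0, 0]
    - [0, 0, 0]
    - [0, 0, 0]
    - [0, 0, 0]
    - [0, 0, 0]
  grip: [0, 0, 0, 1, 1]

```text
clock: 39.5
eef_pos: [474.1, 222.0, 46.1]
tool_rot: [0.0, 0.721, 0.693, 0.001]
ft_force: [-0.8, 0.4, 0.3]
width: 82.9
grip_force: 0.0
```

>>> drive_tool:
  linear:
    - [0, 0, 0]
    - [0, 0, 0]
    - [0, 0, 0]
    - [0, 0, 0]
    - [0, 0, 0]
  angular:
    - [0, 0, 0]
    - [0, 0, 0]
    - [0, 0, 0]
    - [0, 0, 0]
    - [0, 0, 0]
  grip: [1, 1, 1, 1, 1]

```text
clock: 39.92
eef_pos: [473.5, 221.7, 45.1]
tool_rot: [0.0, 0.721, 0.693, 0.0]
ft_force: [0.1, -0.8, 2.1]
width: 56.7
grip_force: 30.0
```

Run:
```python
from h import *
p,R,s=pose();print(p,s["ft_force"],s["grip_force"])
go((620.2,-326.1,225),87.75)
```

```text
[473.50043194 221.67717286  45.09111585] [ 0.08456255 -0.75600951  2.12453134] 30.000220185611397
yaw 87.7 turn z -0.05 shift mm x -541.6 y 168.1 z -179.9  j7 -0.96 tilt [ 0.0002 -0.0001] w 56.7
```

>>> drive_tool:
  linear:
    - [0, 0, -0.025]
    - [0, 0, -0.04]
    - [0, 0, -0.041]
    - [0, 0, -0.041]
    - [0, 0, -0.033]
  angular:
    - [0, 0, 0]
    - [0, 0, 0]
    - [0, 0, 0]
    - [0, 0, 0]
    - [0, 0, 0]
  grip: [1, 1, 1, 1, 1]

```text
clock: 40.33
eef_pos: [473.2, 222.1, 227.8]
tool_rot: [0.0, 0.721, 0.693, 0.001]
ft_force: [2.0, 0.2, -0.8]
width: 56.9
grip_force: 30.0
```

>>> drive_tool:
  linear:
    - [-0.02, 0.0062, 0]
    - [-0.03, 0.0093, 0]
    - [-0.0355, 0.011, 0]
    - [-0.0355, 0.011, 0]
    - [-0.0355, 0.011, 0]
  angular:
    - [0, 0, 0]
    - [0, 0, 0]
    - [0, 0, 0]
    - [0, 0, 0]
    - [0, 0, 0]
  grip: [1, 1, 1, 1, 1]

```text
clock: 40.75
eef_pos: [515.4, 61.7, 224.9]
tool_rot: [-0.0, 0.721, 0.693, -0.0]
ft_force: [0.4, 0.4, -1.4]
width: 56.5
grip_force: 30.0
```

>>> drive_tool:
  linear:
    - [-0.0355, 0.011, 0]
    - [-0.0355, 0.011, 0]
    - [-0.0355, 0.011, 0]
    - [-0.0355, 0.011, 0]
    - [-0.0355, 0.011, 0]
  angular:
    - [0, 0, 0]
    - [0, 0, 0]
    - [0, 0, 0]
    - [0, 0, 0]
    - [0, 0, 0]
  grip: [1, 1, 1, 1, 1]

```text
clock: 41.17
eef_pos: [563.2, -118.0, 224.7]
tool_rot: [-0.0, 0.721, 0.693, -0.0]
ft_force: [0.2, 0.1, -2.1]
width: 56.6
grip_force: 30.0
```

>>> drive_tool:
  linear:
    - [-0.0355, 0.011, 0]
    - [-0.0355, 0.011, 0]
    - [-0.0355, 0.011, 0]
    - [-0.0355, 0.011, 0]
    - [-0.0355, 0.011, 0]
  angular:
    - [0, 0, 0]
    - [0, 0, 0]
    - [0, 0, 0]
    - [0, 0, 0]
    - [0, 0, 0]
  grip: [1, 1, 1, 1, 1]

```text
clock: 41.58
eef_pos: [611.1, -297.5, 224.5]
tool_rot: [-0.0, 0.721, 0.693, -0.0]
ft_force: [1.3, -0.3, -1.2]
width: 56.6
grip_force: 30.0
```

>>> drive_tool:
  linear:
    - [-0.02, 0.0062, 0]
    - [-0.01, 0.0033, 0]
    - [0, 0, 0]
    - [0, 0, 0]
    - [0, 0, 0]
  angular:
    - [0, 0, 0]
    - [0, 0, 0]
    - [0, 0, 0]
    - [0, 0, 0]
    - [0, 0, 0]
  grip: [1, 1, 1, 1, 1]

```text
clock: 42.0
eef_pos: [619.8, -323.4, 225.0]
tool_rot: [-0.001, 0.72, 0.694, 0.001]
ft_force: [0.1, -0.1, -0.5]
width: 56.8
grip_force: 30.0
```

Run:
```python
from h import *
p,R,s=pose();print(p,s["ft_force"],s["grip_force"])
go((620.2,-326.1,65.1),87.75)
```

```text
[ 619.82697633 -323.37256896  225.03151894] [ 0.10890694 -0.10729801 -0.47696422] 29.999976771650836
yaw 87.9 turn z 0.11 shift mm x -2.7 y 0.5 z 159.9  j7 0.19 tilt [-0.0001  0.0016] w 56.8
```

>>> drive_tool:
  linear:
    - [0, 0, 0.025]
    - [0, 0, 0.035]
    - [0, 0, 0.035]
    - [0, 0, 0.03]
    - [0, 0, 0.015]
  angular:
    - [0, 0, 0]
    - [0, 0, 0]
    - [0, 0, 0]
    - [0, 0, 0]
    - [0, 0, 0]
  grip: [1, 1, 1, 1, 1]

```text
clock: 42.42
eef_pos: [617.6, -322.9, 81.3]
tool_rot: [-0.003, 0.72, 0.694, -0.001]
ft_force: [-0.4, -0.4, -2.3]
width: 56.2
grip_force: 30.0
```

>>> drive_tool:
  linear:
    - [0, 0, 0]
    - [0, 0, 0]
    - [0, 0, 0]
    - [0, 0, 0]
    - [0, 0, 0]
  angular:
    - [0, 0, 0]
    - [0, 0, 0]
    - [0, 0, 0]
    - [0, 0, 0]
    - [0, 0, 0]
  grip: [1, 1, 1, 1, 1]

```text
clock: 42.83
eef_pos: [620.6, -326.2, 87.0]
tool_rot: [0.001, 0.721, 0.693, 0.001]
ft_force: [-0.5, 0.4, -1.6]
width: 56.8
grip_force: 30.0
```

Run:
```python
from h import *
p,R,s=pose();print(p,s["ft_force"],s["grip_force"])
go((620.2,-326.1,65.1),87.75)
```

```text
[ 620.64512484 -326.18721148   87.02430234] [-0.53300057  0.44116    -1.6026352 ] 29.999775637406856
yaw 87.7 turn z -0.04 shift mm x 0.1 y -0.4 z 21.9  j7 0.14 tilt [ 0.0027 -0.0012] w 56.8
```

>>> drive_tool:
  linear:
    - [0, 0, 0.007]
    - [0, 0, 0.007]
    - [0, 0, 0.004]
    - [0, 0, 0.001]
    - [0, 0, 0]
  angular:
    - [0, 0, 0]
    - [0, 0, 0]
    - [0, 0, 0]
    - [0, 0, 0]
    - [0, 0, 0]
  grip: [1, 1, 1, 1, 1]

```text
clock: 43.25
eef_pos: [619.2, -326.0, 65.5]
tool_rot: [-0.0, 0.721, 0.693, -0.0]
ft_force: [0.2, -0.6, -1.9]
width: 56.4
grip_force: 30.0
```

>>> drive_tool:
  linear:
    - [0, 0, 0]
    - [0, 0, 0]
    - [0, 0, 0]
    - [0, 0, 0]
    - [0, 0, 0]
  angular:
    - [0, 0, 0]
    - [0, 0, 0]
    - [0, 0, 0]
    - [0, 0, 0]
    - [0, 0, 0]
  grip: [1, 1, 1, 1, 1]

```text
clock: 43.67
eef_pos: [619.6, -326.1, 66.1]
tool_rot: [0.0, 0.721, 0.693, 0.0]
ft_force: [-0.3, -0.8, -2.1]
width: 56.8
grip_force: 30.0
```

Run:
```python
from h import *
p,R,s=pose();print(p,s["ft_force"],s["grip_force"])
go((620.2,-326.1,65.1),87.75)
```

```text
[ 619.60428233 -326.07567819   66.06221564] [-0.25034085 -0.79661867 -2.13561824] 29.999780994839966
yaw 87.7 turn z -0.05 shift mm x -0.0 y 0.6 z 1.0  j7 0.13 tilt [ 0.0001 -0.    ] w 56.8
```

>>> drive_tool:
  linear:
    - [0, 0.0006, 0.0007]
    - [0, 0, 0.0005]
    - [0, 0, 0]
    - [0, 0, 0]
    - [0, 0, 0]
  angular:
    - [0, 0, 0]
    - [0, 0, 0]
    - [0, 0, 0]
    - [0, 0, 0]
    - [0, 0, 0]
  grip: [1, 1, 1, 1, 0]

```text
clock: 44.08
eef_pos: [620.4, -326.2, 65.1]
tool_rot: [0.0, 0.721, 0.693, 0.0]
ft_force: [0.4, 0.5, 0.6]
width: 60.3
grip_force: 0.0
```

>>> drive_tool:
  linear:
    - [0, 0, 0]
    - [0, 0, 0]
    - [0, 0, 0]
    - [0, 0, 0]
    - [0, 0, 0]
  angular:
    - [0, 0, 0]
    - [0, 0, 0]
    - [0, 0, 0]
    - [0, 0, 0]
    - [0, 0, 0]
  grip: [0, 0, 0, 0, 0]

```text
clock: 44.5
eef_pos: [620.2, -326.1, 64.7]
tool_rot: [-0.0, 0.721, 0.693, -0.0]
ft_force: [-0.5, 0.2, -0.2]
width: 90.0
grip_force: 0.0
```

>>> drive_tool:
  linear:
    - [0, 0, -0.01]
    - [0, 0, -0.02]
    - [0, 0, -0.035]
    - [0, 0, -0.035]
    - [0, 0, -0.035]
  angular:
    - [0, 0, 0]
    - [0, 0, 0]
    - [0, 0, 0]
    - [0, 0, 0]
    - [0, 0, 0]
  grip: [0, 0, 0, 0, 0]

```text
clock: 44.92
eef_pos: [620.0, -325.9, 202.0]
tool_rot: [-0.0, 0.721, 0.693, 0.0]
ft_force: [1.4, -0.0, 0.1]
width: 91.8
grip_force: 0.0
```

>>> drive_tool:
  linear:
    - [0, 0, -0.025]
    - [0, 0, 0]
    - [0, 0, 0]
    - [0, 0, 0]
    - [0, 0, 0]
  angular:
    - [0, 0, 0]
    - [0, 0, -4.95]
    - [0, 0, 0]
    - [0, 0, 0]
    - [0, 0, 0]
  grip: [0, 0, 0, 0, 0]

```text
clock: 45.33
eef_pos: [619.5, -326.0, 223.8]
tool_rot: [-0.001, 0.691, 0.723, -0.0]
ft_force: [0.6, 0.5, 0.1]
width: 91.6
grip_force: 0.0
```

Run:
```python
from h import *
p,R,s=pose();print(p,s["ft_force"],s["grip_force"])
go((578.9,224.3,150),92.7)
```

```text
[ 619.46734162 -325.958796    223.84340107] [0.55085287 0.45118405 0.07166994] 0.0
yaw 92.5 turn z -0.18 shift mm x 551.6 y -14.6 z 73.8  j7 0.27 tilt [-0.0018  0.0007] w 91.6
```

>>> drive_tool:
  linear:
    - [0.02, -0.0009, 0]
    - [0.03, -0.0009, 0]
    - [0.036, -0.0009, 0]
    - [0.036, -0.0009, 0]
    - [0.036, -0.0009, 0]
  angular:
    - [0, 0, -0.18]
    - [0, 0, 0]
    - [0, 0, 0]
    - [0, 0, 0]
    - [0, 0, 0]
  grip: [0, 0, 0, 0, 0]

```text
clock: 45.75
eef_pos: [606.9, -167.1, 223.6]
tool_rot: [-0.001, 0.69, 0.724, -0.0]
ft_force: [0.8, 0.7, 0.5]
width: 91.8
grip_force: 0.0
```

>>> drive_tool:
  linear:
    - [0.036, -0.0009, 0]
    - [0.036, -0.0009, 0]
    - [0.036, -0.0009, 0]
    - [0.036, -0.0009, 0]
    - [0.036, -0.0009, 0]
  angular:
    - [0, 0, 0]
    - [0, 0, 0]
    - [0, 0, 0]
    - [0, 0, 0]
    - [0, 0, 0]
  grip: [0, 0, 0, 0, 0]

```text
clock: 46.17
eef_pos: [593.5, 12.5, 223.8]
tool_rot: [-0.001, 0.69, 0.724, -0.001]
ft_force: [1.1, 0.2, 0.7]
width: 91.5
grip_force: 0.0
```

>>> drive_tool:
  linear:
    - [0.036, -0.0009, 0]
    - [0.036, -0.0009, 0]
    - [0.036, -0.0009, 0]
    - [0.036, -0.0009, 0]
    - [0.036, -0.0009, 0]
  angular:
    - [0, 0, 0]
    - [0, 0, 0]
    - [0, 0, 0]
    - [0, 0, 0]
    - [0, 0, 0]
  grip: [0, 0, 0, 0, 0]

```text
clock: 46.58
eef_pos: [580.2, 191.9, 223.8]
tool_rot: [-0.0, 0.69, 0.724, -0.001]
ft_force: [0.4, -0.3, -0.3]
width: 91.7
grip_force: 0.0
```

>>> drive_tool:
  linear:
    - [0.022, -0.0009, 0]
    - [0.0115, 0, 0.014]
    - [0, 0, 0.025]
    - [0, 0, 0.025]
    - [0, 0, 0.01]
  angular:
    - [0, 0, 0]
    - [0, 0, 0]
    - [0, 0, 0]
    - [0, 0, 0]
    - [0, 0, 0]
  grip: [0, 0, 0, 0, 0]

```text
clock: 47.0
eef_pos: [576.4, 223.0, 146.6]
tool_rot: [-0.001, 0.69, 0.724, -0.003]
ft_force: [-1.7, -0.2, -0.9]
width: 92.2
grip_force: 0.0
```

>>> drive_tool:
  linear:
    - [0, 0, 0]
    - [0, 0, 0]
    - [0, 0, 0]
    - [0, 0, 0]
    - [0, 0, 0]
  angular:
    - [0, 0, 0]
    - [0, 0, 0]
    - [0, 0, 0]
    - [0, 0, 0]
    - [0, 0, 0]
  grip: [0, 0, 0, 0, 0]

```text
clock: 47.42
eef_pos: [579.3, 224.2, 152.1]
tool_rot: [0.0, 0.69, 0.724, 0.001]
ft_force: [-0.9, 0.0, -0.1]
width: 91.8
grip_force: 0.0
```

Run:
```python
from h import *
p,R,s=pose();print(p)
go((578.9,224.3,23),92.7)
```

```text
[579.28029293 224.23464755 152.13261406]
yaw 92.8 turn z 0.10 shift mm x 0.1 y -0.4 z 129.1  j7 -0.68 tilt [0.0019 0.0008] w 91.8
```

>>> drive_tool:
  linear:
    - [0, -0.0004, 0.025]
    - [0, 0, 0.035]
    - [0, 0, 0.03]
    - [0, 0, 0.02]
    - [0, 0, 0.003]
  angular:
    - [0, 0, 0]
    - [0, 0, 0]
    - [0, 0, 0]
    - [0, 0, 0]
    - [0, 0, 0]
  grip: [0, 0, 0, 0, 0]

```text
clock: 47.83
eef_pos: [576.4, 222.6, 34.7]
tool_rot: [-0.001, 0.689, 0.724, -0.002]
ft_force: [-0.2, -0.5, 0.1]
width: 91.4
grip_force: 0.0
```

>>> drive_tool:
  linear:
    - [0, 0, 0]
    - [0, 0, 0]
    - [0, 0, 0.003]
    - [0, 0, 0.004]
    - [0, 0, 0.004]
  angular:
    - [0, 0, 0]
    - [0, 0, 0]
    - [0, 0, 0]
    - [0, 0, 0]
    - [0, 0, 0]
  grip: [0, 0, 0, 0, 0]

```text
clock: 48.25
eef_pos: [579.0, 224.3, 27.8]
tool_rot: [0.0, 0.69, 0.724, 0.001]
ft_force: [-0.9, 0.0, 0.3]
width: 91.6
grip_force: 0.0
```

>>> drive_tool:
  linear:
    - [0, 0, 0.002]
    - [0, 0, 0]
    - [0, 0, 0]
    - [0, 0, 0]
    - [0, 0, 0]
  angular:
    - [0, 0, 0]
    - [0, 0, 0]
    - [0, 0, 0]
    - [0, 0, 0]
    - [0, 0, 0]
  grip: [0, 0, 0, 0, 0]

```text
clock: 48.67
eef_pos: [578.3, 224.1, 25.0]
tool_rot: [0.0, 0.689, 0.724, 0.0]
ft_force: [0.4, 0.1, -0.4]
width: 91.9
grip_force: 0.0
```

Run:
```python
from h import *
p,R,s=pose();print(p,s["ft_force"])
go((578.9,224.3,23),92.7)
```

```text
[578.30163894 224.06039451  24.95250866] [ 0.36470068  0.0942789  -0.42534847]
yaw 92.8 turn z 0.13 shift mm x 0.2 y 0.6 z 2.0  j7 -0.76 tilt [0.0002 0.0001] w 91.9
```

>>> drive_tool:
  linear:
    - [0, 0.0006, 0.001]
    - [0, 0, 0.001]
    - [0, 0, 0]
    - [0, 0, 0]
    - [0, 0, 0]
  angular:
    - [0, 0, 0]
    - [0, 0, 0]
    - [0, 0, 0]
    - [0, 0, 0]
    - [0, 0, 0]
  grip: [0, 0, 0, 1, 1]

```text
clock: 49.08
eef_pos: [578.8, 224.0, 22.8]
tool_rot: [0.0, 0.689, 0.724, -0.0]
ft_force: [0.1, -0.5, 0.1]
width: 82.7
grip_force: 0.0
```

>>> drive_tool:
  linear:
    - [0, 0, 0]
    - [0, 0, 0]
    - [0, 0, 0]
    - [0, 0, 0]
    - [0, 0, 0]
  angular:
    - [0, 0, 0]
    - [0, 0, 0]
    - [0, 0, 0]
    - [0, 0, 0]
    - [0, 0, 0]
  grip: [1, 1, 1, 1, 1]

```text
clock: 49.5
eef_pos: [578.8, 224.0, 22.8]
tool_rot: [0.0, 0.689, 0.724, -0.0]
ft_force: [0.1, 0.5, 0.0]
width: 49.8
grip_force: 0.0
```

>>> drive_tool:
  linear:
    - [0, 0, 0]
    - [0, 0, 0]
    - [0, 0, 0]
    - [0, 0, 0]
    - [0, 0, 0]
  angular:
    - [0, 0, 0]
    - [0, 0, 0]
    - [0, 0, 0]
    - [0, 0, 0]
    - [0, 0, 0]
  grip: [1, 1, 1, 1, 1]

```text
clock: 49.92
eef_pos: [578.8, 224.0, 22.8]
tool_rot: [0.0, 0.689, 0.724, 0.0]
ft_force: [0.0, -0.3, -0.5]
width: 25.4
grip_force: 30.0
```

Run:
```python
from h import *
p,R,s=pose();print(p,s["ft_force"],s["grip_force"])
go((458.7,-234.7,225),87.75)
```

```text
[578.8189346  224.03939742  22.83128018] [ 0.04374696 -0.34014021 -0.48946057] 29.999904334545135
yaw 92.8 turn z 5.08 shift mm x -463.1 y -102.0 z -202.2  j7 -0.76 tilt [0.0001 0.    ] w 25.4
```

>>> drive_tool:
  linear:
    - [0, 0, -0.025]
    - [0, 0, -0.04]
    - [0, 0, -0.041]
    - [0, 0, -0.041]
    - [0, 0, -0.041]
  angular:
    - [0, 0, 0]
    - [0, 0, 0]
    - [0, 0, 0]
    - [0, 0, 0]
    - [0, 0, 0]
  grip: [1, 1, 1, 1, 1]

```text
clock: 50.33
eef_pos: [578.3, 223.9, 212.7]
tool_rot: [-0.0, 0.689, 0.724, -0.0]
ft_force: [1.4, -0.3, -0.5]
width: 25.5
grip_force: 30.0
```

>>> drive_tool:
  linear:
    - [0, 0, -0.014]
    - [-0.02, -0.0044, 0]
    - [-0.03, -0.0066, 0]
    - [-0.0345, -0.0076, 0]
    - [-0.0345, -0.0076, 0]
  angular:
    - [0, 0, 5.08]
    - [0, 0, 0]
    - [0, 0, 0]
    - [0, 0, 0]
    - [0, 0, 0]
  grip: [1, 1, 1, 1, 1]

```text
clock: 50.75
eef_pos: [547.2, 105.3, 224.8]
tool_rot: [0.0, 0.72, 0.694, 0.0]
ft_force: [-0.1, -0.1, -0.3]
width: 25.5
grip_force: 30.0
```

>>> drive_tool:
  linear:
    - [-0.0345, -0.0076, 0]
    - [-0.0345, -0.0076, 0]
    - [-0.0345, -0.0076, 0]
    - [-0.0345, -0.0076, 0]
    - [-0.0345, -0.0076, 0]
  angular:
    - [0, 0, 0]
    - [0, 0, 0]
    - [0, 0, 0]
    - [0, 0, 0]
    - [0, 0, 0]
  grip: [1, 1, 1, 1, 1]

```text
clock: 51.17
eef_pos: [502.3, -66.3, 224.9]
tool_rot: [0.0, 0.721, 0.693, -0.0]
ft_force: [0.4, -0.8, -0.6]
width: 25.6
grip_force: 30.0
```

>>> drive_tool:
  linear:
    - [-0.0345, -0.0076, 0]
    - [-0.0345, -0.0076, 0]
    - [-0.0345, -0.0076, 0]
    - [-0.0345, -0.0076, 0]
    - [-0.022, -0.0048, 0]
  angular:
    - [0, 0, 0]
    - [0, 0, 0]
    - [0, 0, 0]
    - [0, 0, 0]
    - [0, 0, 0]
  grip: [1, 1, 1, 1, 1]

```text
clock: 51.58
eef_pos: [460.1, -227.1, 224.8]
tool_rot: [0.0, 0.722, 0.692, -0.001]
ft_force: [0.4, -0.0, -1.1]
width: 25.8
grip_force: 30.0
```

>>> drive_tool:
  linear:
    - [-0.0115, -0.0025, 0]
    - [0, 0, 0]
    - [0, 0, 0]
    - [0, 0, 0]
    - [0, 0, 0]
  angular:
    - [0, 0, 0]
    - [0, 0, 0]
    - [0, 0, 0]
    - [0, 0, 0]
    - [0, 0, 0]
  grip: [1, 1, 1, 1, 1]

```text
clock: 52.0
eef_pos: [459.6, -232.6, 224.9]
tool_rot: [-0.0, 0.72, 0.694, 0.0]
ft_force: [0.9, 0.0, -0.9]
width: 25.7
grip_force: 30.0
```

Run:
```python
from h import *
p,R,s=pose();print(p,s["ft_force"],s["grip_force"])
go((458.7,-234.7,42.8),87.75)
```

```text
[ 459.56783705 -232.61877122  224.9140116 ] [ 0.91745745  0.02885011 -0.88359497] 30.000031292438507
yaw 87.9 turn z 0.18 shift mm x -2.1 y -0.8 z 182.1  j7 0.20 tilt [0.0004 0.0006] w 25.7
```

>>> drive_tool:
  linear:
    - [0, 0, 0.025]
    - [0, 0, 0.035]
    - [0, 0, 0.035]
    - [0, 0, 0.035]
    - [0, 0, 0.025]
  angular:
    - [0, 0, 0]
    - [0, 0, 0]
    - [0, 0, 0]
    - [0, 0, 0]
    - [0, 0, 0]
  grip: [1, 1, 1, 1, 1]

```text
clock: 52.42
eef_pos: [458.4, -232.7, 67.5]
tool_rot: [-0.001, 0.72, 0.694, 0.0]
ft_force: [0.3, -0.3, -0.5]
width: 25.9
grip_force: 30.0
```

>>> drive_tool:
  linear:
    - [0, 0, 0.007]
    - [0, 0, 0]
    - [0, 0, 0]
    - [0, 0, 0]
    - [0, 0, 0]
  angular:
    - [0, 0, 0]
    - [0, 0, 0]
    - [0, 0, 0]
    - [0, 0, 0]
    - [0, 0, 0]
  grip: [1, 1, 1, 1, 1]

```text
clock: 52.83
eef_pos: [460.2, -235.0, 64.6]
tool_rot: [0.001, 0.721, 0.693, 0.001]
ft_force: [0.2, -0.0, -0.2]
width: 25.8
grip_force: 30.0
```

Run:
```python
from h import *
p,R,s=pose();print(p,s["ft_force"],s["grip_force"])
go((458.7,-234.7,42.8),87.75)
```

```text
[ 460.15946633 -234.95031162   64.59230362] [ 0.2074143  -0.0038903  -0.23178099] 29.99984174966812
yaw 87.8 turn z 0.01 shift mm x 0.2 y -1.5 z 21.8  j7 0.08 tilt [ 0.0029 -0.0013] w 25.8
```

>>> drive_tool:
  linear:
    - [0, -0.0005, 0.006]
    - [0, 0, 0.006]
    - [0, 0, 0.004]
    - [0, 0, 0.002]
    - [0, 0, 0]
  angular:
    - [0, 0, 0]
    - [0, 0, 0]
    - [0, 0, 0]
    - [0, 0, 0]
    - [0, 0, 0]
  grip: [1, 1, 1, 1, 1]

```text
clock: 53.25
eef_pos: [457.8, -234.5, 44.1]
tool_rot: [-0.001, 0.721, 0.693, -0.0]
ft_force: [-0.6, 0.8, 0.0]
width: 25.5
grip_force: 30.0
```

>>> drive_tool:
  linear:
    - [0, 0, 0]
    - [0, 0, 0]
    - [0, 0, 0]
    - [0, 0, 0]
    - [0, 0, 0]
  angular:
    - [0, 0, 0]
    - [0, 0, 0]
    - [0, 0, 0]
    - [0, 0, 0]
    - [0, 0, 0]
  grip: [1, 1, 1, 1, 1]

```text
clock: 53.67
eef_pos: [458.4, -234.7, 44.9]
tool_rot: [0.0, 0.721, 0.693, 0.0]
ft_force: [-0.1, 0.0, 0.3]
width: 25.7
grip_force: 30.0
```

Run:
```python
from h import *
p,R,s=pose();print(p,s["ft_force"],s["grip_force"])
go((458.7,-234.7,42.8),87.75)
```

```text
[ 458.3890637  -234.69234556   44.94018462] [-0.10009286  0.03531568  0.31412896] 29.999866783618927
yaw 87.7 turn z -0.00 shift mm x 0.0 y 0.3 z 2.1  j7 0.07 tilt [ 0.0002 -0.0001] w 25.7
```

>>> drive_tool:
  linear:
    - [0, 0.0003, 0.0012]
    - [0, 0, 0.001]
    - [0, 0, 0]
    - [0, 0, 0]
    - [0, 0, 0]
  angular:
    - [0, 0, 0]
    - [0, 0, 0]
    - [0, 0, 0]
    - [0, 0, 0]
    - [0, 0, 0]
  grip: [1, 1, 1, 1, 0]

```text
clock: 54.08
eef_pos: [458.7, -234.6, 42.6]
tool_rot: [0.0, 0.721, 0.693, 0.0]
ft_force: [-0.6, -0.0, -0.7]
width: 28.9
grip_force: 0.0
```

>>> drive_tool:
  linear:
    - [0, 0, 0]
    - [0, 0, 0]
    - [0, 0, 0]
    - [0, 0, 0]
    - [0, 0, 0]
  angular:
    - [0, 0, 0]
    - [0, 0, 0]
    - [0, 0, 0]
    - [0, 0, 0]
    - [0, 0, 0]
  grip: [0, 0, 0, 0, 0]

```text
clock: 54.5
eef_pos: [458.6, -234.6, 42.6]
tool_rot: [-0.0, 0.721, 0.693, -0.0]
ft_force: [-0.3, -1.0, 0.0]
width: 60.9
grip_force: 0.0
```

>>> drive_tool:
  linear:
    - [0, 0, 0]
    - [0, 0, -0.01]
    - [0, 0, -0.02]
    - [0, 0, -0.03]
    - [0, 0, -0.035]
  angular:
    - [0, 0, 0]
    - [0, 0, 0]
    - [0, 0, 0]
    - [0, 0, 0]
    - [0, 0, 0]
  grip: [0, 0, 0, 0, 0]

```text
clock: 54.92
eef_pos: [457.5, -234.0, 138.2]
tool_rot: [-0.001, 0.721, 0.693, -0.0]
ft_force: [0.2, -1.7, -0.9]
width: 90.7
grip_force: 0.0
```

>>> drive_tool:
  linear:
    - [0, 0, -0.035]
    - [0, 0, -0.035]
    - [0, 0, -0.02]
    - [0, 0, 0]
    - [0, -0.01, 0]
  angular:
    - [0, 0, 0]
    - [0, 0, 0]
    - [0, 0, 0]
    - [0, 0, 0]
    - [0, 0, 0]
  grip: [0, 0, 0, 0, 0]

```text
clock: 55.33
eef_pos: [450.3, -234.2, 229.4]
tool_rot: [0.002, 0.721, 0.693, 0.001]
ft_force: [0.1, -0.2, -0.8]
width: 92.0
grip_force: 0.0
```

>>> drive_tool:
  linear:
    - [0.03, -0.01, 0]
    - [0.03, -0.01, 0]
    - [0.035, 0, 0]
    - [0.035, 0, 0]
    - [0.035, 0, 0]
  angular:
    - [0, 0, 0]
    - [0, 0, 0]
    - [0, 0, 0]
    - [0, 0, 0]
    - [0, 0, 0]
  grip: [0, 0, 0, 0, 0]

```text
clock: 55.75
eef_pos: [433.0, -67.4, 226.6]
tool_rot: [-0.001, 0.721, 0.693, -0.001]
ft_force: [1.1, 0.3, -0.3]
width: 91.6
grip_force: 0.0
```

>>> drive_tool:
  linear:
    - [0.035, 0, 0]
    - [0.035, 0, 0]
    - [0.035, 0, 0]
    - [0.035, 0, 0]
    - [0.035, 0, 0]
  angular:
    - [0, 0, 0]
    - [0, 0, 0]
    - [0, 0, 0]
    - [0, 0, 0]
    - [0, 0, 0]
  grip: [0, 0, 0, 0, 0]

```text
clock: 56.17
eef_pos: [440.2, 107.0, 226.6]
tool_rot: [-0.0, 0.721, 0.693, -0.001]
ft_force: [0.3, -0.1, -0.4]
width: 91.9
grip_force: 0.0
```

>>> drive_tool:
  linear:
    - [0.03, 0, 0]
    - [0.02, 0, 0]
    - [0, 0, 0]
    - [0, 0, 0]
    - [0, 0, 0]
  angular:
    - [0, 0, 0]
    - [0, 0, 0]
    - [0, 0, 0]
    - [0, 0, 0]
    - [0, 0, 0]
  grip: [0, 0, 0, 0, 0]

```text
clock: 56.58
eef_pos: [443.1, 154.7, 226.7]
tool_rot: [-0.0, 0.721, 0.693, -0.001]
ft_force: [0.7, 0.4, 0.2]
width: 91.6
grip_force: 0.0
```

Run:
```python
from h import *
p,R,s=pose();print(p,s["joint_pos"])
c=robot.camera("top"); t=robot.camera("side")
a=cv2.resize(c["pixels"][155:300,360:540],(480,387),interpolation=cv2.INTER_CUBIC); b=cv2.resize(t["pixels"][200:380,290:490],(320,288),interpolation=cv2.INTER_CUBIC)
save("v6.png",np.hstack([a,cv2.copyMakeBorder(b,0,99,0,0,0)])); save("top6.png",c["pixels"])
```

```text
[443.097254   154.74533512 226.72261003] [ 0.1010421   0.25424739 -0.66125226  1.89429758  0.1788528   1.05436236
 -0.67356725]
```

View pics/v6.png

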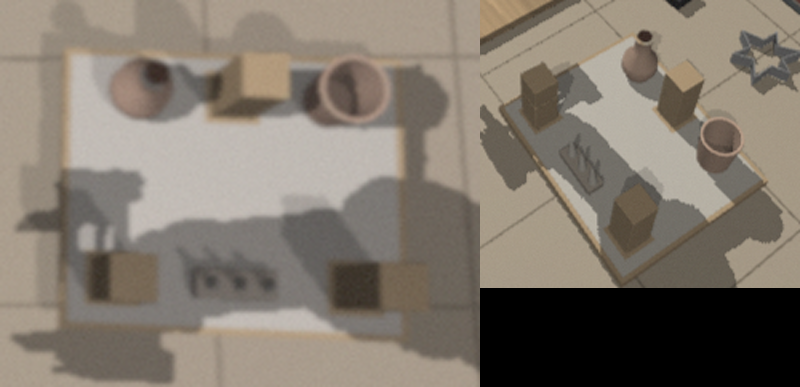

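Everything stands: vase left of the back support, tumbler right, cones between the front supports, stack flush. A quick numeric check, then sign-off if it agrees.

Run:
```python
from h import *
c=robot.camera("top"); f=lambda x,y:(360+x*.375,155+y*.3747)
ok=1
for n,q,z,e in (("tumbler",(352,88),105,(620.2,-326.1)),("vase",(156,72),132,(626.9,-156.3)),("cones",(232,281),56,(458.7,-234.7)),("stack top",(134,277),140,(462.7,-129.7))):
    w=fixed(c,f(*q),z)[0,:2]; d=np.round(w-e,1); print(n,d); ok&=bool(np.hypot(*d)<8)
if ok: print(robot.sign_off())
```

```text
tumbler [-1.6  4.6]
vase [0.1 2.8]
cones [0.8 6.2]
stack top [-2.   0.7]
the job is handed in; nothing more can be done
None
```

The job is handed in at about 57 s of the 128 s limit: the third support is built and flush, and the vase, tumbler and cone pack stand upright at their places. The last top-camera check put them within about 3, 5 and 6 mm of target, from coarse readings of a blurred picture.

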